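# Pack the espresso caddy

### The job

Pack the coffee tools into the wooden tray: stand the full-size tamper with the wooden handle in the middle of the round collar, the steel dosing cup in the middle of the square frame and the flat black-topped leveller in the middle of the cork mat, each upright and flat on its place. Set them down without dropping them, and leave the small black-necked tamper, the shot glass and the kitchen timer standing where they are.

Things in the scene. Friction and masses are not known exactly. Their poses are not given: they have to be found in the camera images.
- tamper_mid (a point): the full-size coffee tamper (to be packed): steel foot 58 mm across and 26 mm high, above it a turned brown wooden handle at most 36 mm across; 90 mm tall, about 0.4 kg, stands upright on its foot, round about its z axis. The point is on its axis half-way up, 45 mm above its underside; z up. Easily gripped round the handle, 50 to 70 mm above its underside.
- dosing_cup_mid (a point): the steel dosing cup (to be packed): plain open metal cup without a handle, 60 mm across at the rim, tapering to 46 mm at the base, 48 mm tall, about 0.12 kg, round about its z axis, stands with the mouth up. The point is on its axis half-way up, 24 mm above its underside; z up. Can be gripped across the outside, 30 to 38 mm above its underside.
- leveller_mid (a point): the coffee leveller (to be packed): flat puck with a black knurled upper part 64 mm across (12 to 28 mm above its underside) on a steel foot 58 mm across; 28 mm tall, about 0.3 kg, round about its z axis. The point is on its axis half-way up, 14 mm above its underside; z up. Grip it across the 64 mm black part.
- tamper_small_mid (a point): look-alike that stays: small tamper with a steel foot 50 mm across, black neck and steel cap, 55 mm tall. The point is on its axis half-way up; z up.
- shot_glass_mid (a point): look-alike that stays: clear shot glass, 48 mm across, 61 mm tall. The point is on its axis half-way up; z up.
- timer_mid (a point): look-alike that stays: round red and cream kitchen timer with a red grip bar on top, 62 mm across, 47 mm tall. The point is on its axis half-way up; z up.
- tray_top (a point): the caddy: light wooden tray, fixed to the worktop, 120 mm along its x, 380 mm along its y, 14 mm thick, with a low steel grip at each end (up to 37 mm above the worktop). The point is the centre of its upper face; its y axis runs along its length, z up. On it, in a row along its y, 115 mm apart (middle one at the centre), are the collar, the frame and the mat in any order, all fixed.
- collar_seat (a point): the round dark wooden collar on the tray, a ring 92 mm outside, 78 mm inside, 10 mm high. The point is the centre of the tray surface inside it, where the underside of the thing comes to rest; z up, axes as the tray's.
- frame_seat (a point): the square dark wooden frame on the tray, 82 mm outside, 68 mm inside, 8 mm high, sides along the tray's. The point is the centre of the tray surface inside it, where the underside of the thing comes to rest; z up, axes as the tray's.
- mat_seat (a point): the round flat cork mat on the tray, 84 mm across and 6 mm thick, without a rim. The point is the centre of its upper face, where the underside of the thing comes to rest; z up, axes as the tray's.
Not all that is in view belongs to the job. What is shaped like the part that bears dosing_cup_mid but blue is not meant.

How it is judged:
By the outcome, as a careful person would: the job done as asked, in the order asked, and still so for the second after the job is handed in, with the robot touching nothing.
It also fails if it takes over 83 s, if anything falls off the work surface, if the arm or the gripper's body presses on something with over 40 N, if the wrist force passes 120 N, or if a joint passes its speed limit or range.

### The arm

A 6-joint arm with a two-finger parallel gripper is mounted at the origin on a cart in front of the work surface, level with it; the furniture and walls round the work are solid. World frame = base frame: x ahead of the robot, y to its left, z up, the work surface at z = 0. Lengths are in m, angles in rad, forces in N, time in s.
With the tool pointing down it reaches from about 0.325 to 1 m from the base axis. Payload 5.1 kg.
Tool frame: the origin (TCP) lies at the very end of the fingers, on their centre line; the grasp point (between the pads) lies 19 mm behind it; y points along the fingers, z is the direction in which the jaws open and shut, and the axes are right-handed (so a half turn about y gives the same grasp; the last joint's range is limited). The gripper opens to 85 mm and grips with 20 to 120 N. Pads are 22 mm wide; open, the fingers measure 114 mm over their backs; the gripper's body (76 mm by 85 mm) begins 54 mm behind the grasp point. The pads swing forward as they close: fully open they stand 13 mm farther back than shut.
Start: joints at [1.102, 0.124, 1.65, -0, 1.367, -0.083], TCP at [0.245, 0.602, 0.231] pointing down, gripper open.
Joint ranges: [-2.61, 2.61], [-1.02, 2.33], [0.03, 2.71], [-1.35, 4.49], [0.32, 2.68], [-2.91, 2.91]. Speed limits (rad/s): [2.57, 2.57, 3.14, 3.14, 3.14, 3.14].

### API

Orientations are given as a unit quaternion [x, y, z, w].
In Python, from plant import r gives the robot as it stands.
- The arm moves only by the tool arm_command, never from a script. Its argument "increments" is one flat list of numbers, 7 for each row, row after row: the turn, a rotation vector about the tool's x, y, z in degrees, then the shift along the tool's x, y, z in cm, then the opening, from 0 (shut) to 1 (fully open). A call has 1 to 5 rows; each row is the pose to reach, as a shift and turn from the pose measured when the call began, along the tool's axes at that moment; what a row does not reach only later rows make up. A row lasts 1/10 s, in which the tool goes at most 50 mm and 8.59 degrees, less where a joint would pass 70% of its speed; a pose out of reach is approached as far as the arm can. A call with a gripper value outside its range is refused whole. The fingers move at their own pace and stop on an object; "grip_force" is the grip in N (left out, the last holds). Time passes only in rows, so rows that repeat a pose let the fingers close. It gives the time, the measured TCP pose, the force and the opening at its end, in the units of the state.
- r.state(): the state, without advancing time (a new reading comes with each control period).
- r.get_image(name): name is "scene" or "top"; returns the picture (480x640x3 uint8, red, green, blue); there is no depth.
- r.camera_model(name): a dict with "mtx" (3x3 intrinsics, pixels), "rvec" (rotation vector, rad) and "tvec" (3), from world to camera coordinates, as OpenCV has them. Camera axes: x right, y down, z forward; pixel columns grow to the right and rows downward; lengths in m; the calibration is good to about 2 mm. A picture is of the moment at which its call begins. camera_model takes no time and is no camera call.
- r.job_done(): hands the job in, once; it reports no verdict.
The state is a dict: "time": time; "qpos": joint angles; "joint_velocities": joint speeds; "joint_efforts": joint torques, N m; "ee_pos": TCP position; "orientation": TCP orientation; "contact_force": force on the tool from outside, world axes, zero at the start; "wrist_torque": the same for the moment, N m; "gripper_width": finger opening in m.
Only numpy, scipy, OpenCV 4.12 (cv2) and the standard library are available. Lean on these libraries where they do the work, as an engineer would, in place of code of your own. Each camera call takes 0.05 s, during which the arm holds its last target.

## Working session

There is one attempt and no reset: what is moved stays moved. The work goes in short steps, Python scripts to look and compute and a tool call to move; the robot and the scene stay as the last step left them, time stands still between calls to the robot, and variables do not carry over. Pictures are saved under pics/ and viewed, and the job is handed in when it is done.

Besides the shell and the picture viewer there is one more tool, called as a command line: name --argument value ..., lists and objects as JSON in quotes. arm_command: Moves the arm, as the interface text tells. Its arguments: {"type":"object","properties":{"increments":{"type":"array","items":{"type":"number"}},"grip_force":{"type":"number"}},"required":["increments"]}

```bash
mkdir -p pics; ls; python3 - <<'E'
from plant import r
import cv2,numpy as np
s=r.state()
for k in s: print(k,np.round(s[k],4))
for n in ("scene","top"):
    im=r.get_image(n); cv2.imwrite(f"pics/{n}0.png",im[...,::-1])
    c=r.camera_model(n); print(n,c)
E
```

```text
pics
time 0.0
qpos [ 1.1024  0.1246  1.6517 -0.      1.3675 -0.0826]
joint_velocities [ 0.0019  0.0002 -0.0008  0.0007  0.0017 -0.0014]
joint_efforts [-4.00000e-04 -4.23604e+01 -3.65458e+01 -0.00000e+00  7.00000e-03
 -0.00000e+00]
ee_pos [0.2443 0.6017 0.23  ]
orientation [ 0.6947 -0.1357  0.1353 -0.6933]
contact_force [ 1.4945 -0.4073 -0.0284]
wrist_torque [-0.0394 -0.0125  0.0667]
gripper_width 0.0855
scene {'mtx': array([[574.83036915,   0.        , 324.19873643],
       [  0.        , 574.83036915, 237.05488804],
       [  0.        ,   0.        ,   1.        ]]), 'rvec': array([ 0.71004197,  2.75438904, -0.92574653]), 'tvec': array([ 0.4744789 , -0.16089856,  1.47004608])}
top {'mtx': array([[614.25779198,   0.        , 323.71327282],
       [  0.        , 614.25779198, 240.24610721],
       [  0.        ,   0.        ,   1.        ]]), 'rvec': array([ 2.00400795, -2.19436337,  0.26556763]), 'tvec': array([0.05118968, 0.55992001, 1.44644409])}
```

View pics/scene0.png

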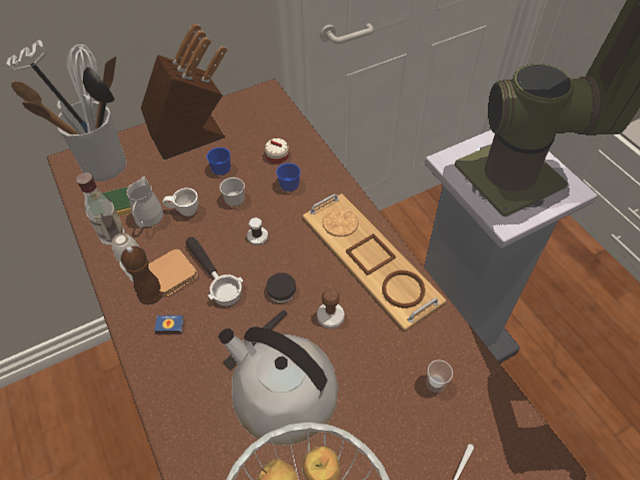

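View pics/top0.png

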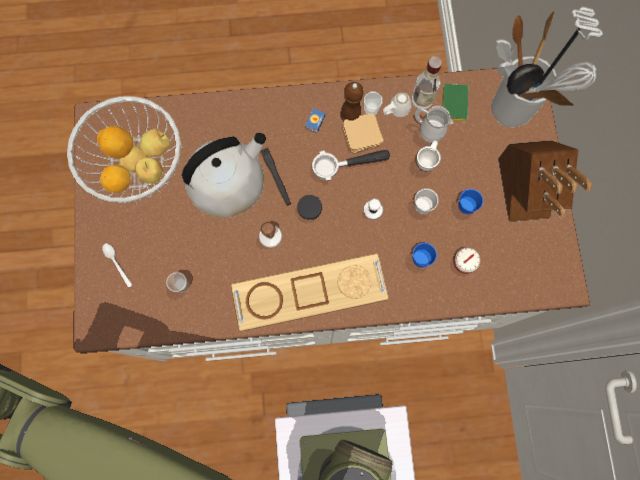

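The top image shows these candidates. Tampers: wooden-handled (270,235), against the small black-necked one (373,208). Cups: steel (426,201), against blue (470,201) and (424,255), a handled cup (428,157) and a white cup (373,102). Leveller: black puck (310,207), against the kettle lid knob. The collar is at (265,300), the frame at (310,291) and the mat at (355,281). Next I'll take close crops.

```bash
cat > h.py <<'E'
import numpy as np,cv2
from scipy.spatial.transform import Rotation as R
from plant import r
def cam(n):
    c=r.camera_model(n); Rm=cv2.Rodrigues(np.array(c['rvec']))[0]; return c,Rm,np.array(c['tvec']).ravel()
def ray(n,uv):
    c,Rm,t=cam(n); d=Rm.T@np.linalg.inv(c['mtx'])@np.array([*uv,1.]); return -Rm.T@t,d
def atz(n,uv,z):
    o,d=ray(n,uv); return o+d*(z-o[2])/d[2]
def proj(n,P):
    c,Rm,t=cam(n); return cv2.projectPoints(np.array(P,float).reshape(-1,1,3),Rm,t,c['mtx'],None)[0].reshape(-1,2)
def circ(p,rad,z,n=24):
    a=np.linspace(0,2*np.pi,n,endpoint=False); return np.c_[p[0]+rad*np.cos(a),p[1]+rad*np.sin(a),np.full(n,z)]
def crop(im,x0,y0,w,h,k,fn):
    cv2.imwrite(fn,cv2.resize(im[y0:y0+h,x0:x0+w,::-1],None,fx=k,fy=k,interpolation=cv2.INTER_CUBIC))
E
python3 - <<'E'
from h import *
t=cv2.imread('pics/top0.png')[...,::-1]; s=cv2.imread('pics/scene0.png')[...,::-1]
crop(t,225,180,170,150,4.5,'pics/t1.png'); crop(t,350,180,150,100,5,'pics/t2.png')
crop(s,250,170,200,170,3.5,'pics/s1.png')
for nm in('top','scene'):print(-cam(nm)[1].T@cam(nm)[2])
E
```

```text
[0.20730295 0.0372762  1.53751984]
[0.8958967  0.6648564  1.08045783]
```

View pics/t1.png

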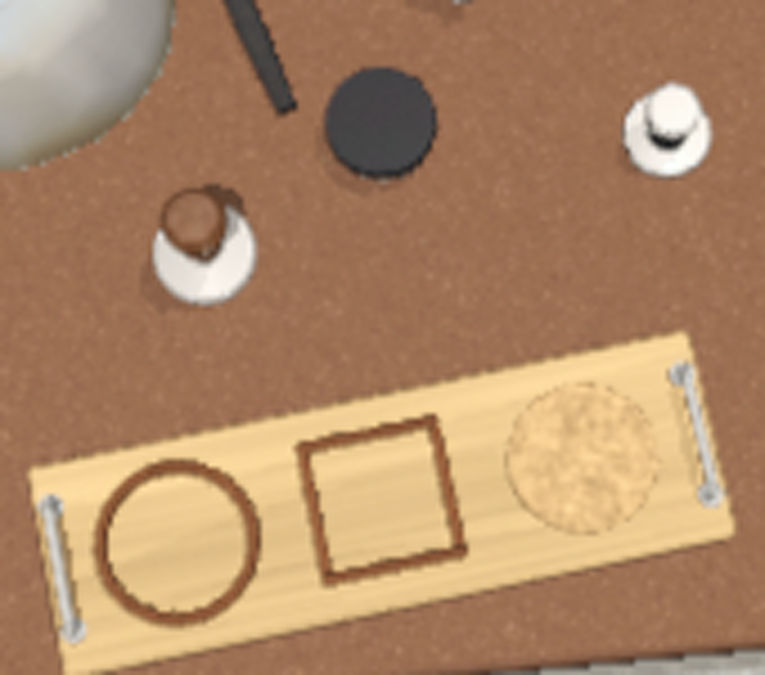

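View pics/t2.png

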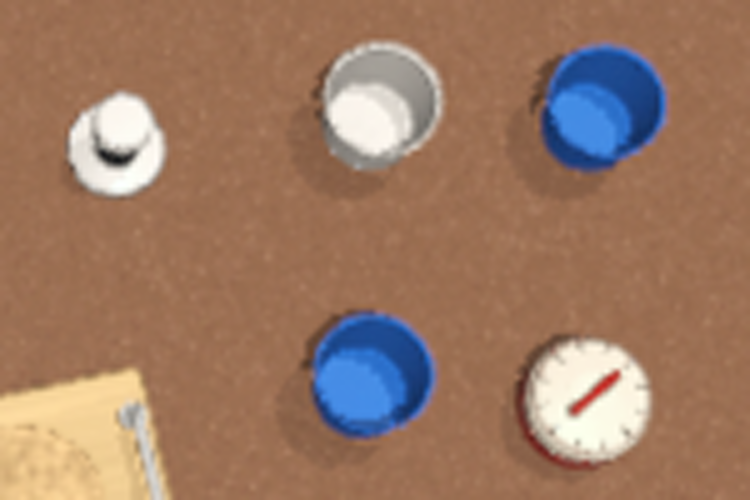

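View pics/s1.png

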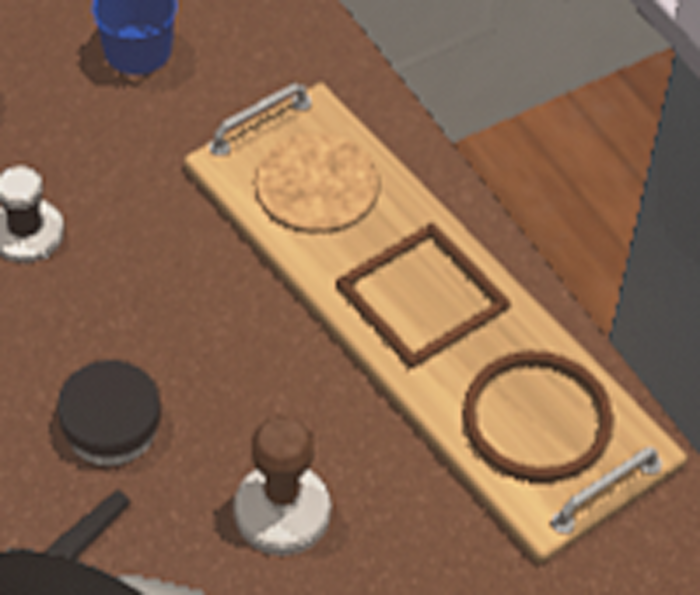

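```bash
cat > m.py <<'E'
from h import *
def px(x0,y0,k,p): return (x0+(p[0]+.5)/k-.5, y0+(p[1]+.5)/k-.5)
T=lambda p:px(225,180,4.5,p); T2=lambda p:px(350,180,5,p); S=lambda p:px(250,170,3.5,p)
obs={'tamp':('top',T((205,253)),.026),'lev':('top',T((381,123)),.028),'cup':('top',T2((382,103)),.048),
'collar':('top',T((178,543)),.024),'frame':('top',T((381.5,498)),.022),'mat':('top',T((582,458)),.020),
'collarS':('scene',S((537.5,415)),.024),'frameS':('scene',S((423,296)),.022),'matS':('scene',S((317,182)),.020),'levS':('scene',S((109,406)),.028),'small':('top',T((667,134)),.012)}
P={k:atz(*v) for k,v in obs.items()}
if __name__=='__main__':
    for k in P: print(k,np.round(P[k],4),round(np.hypot(*P[k][:2]),3))
    tr=np.array([P['collar'],P['frame'],P['mat']]);print(np.linalg.norm(np.diff(tr[:,:2],axis=0),axis=1),np.degrees(np.arctan2(*(tr[0]-tr[2])[:2])))
E
python3 m.py
```

```text
tamp [0.5958 0.1335 0.026 ] 0.611
lev [0.6624 0.0282 0.028 ] 0.663
cup [ 0.6475 -0.2681  0.048 ] 0.701
collar [0.4336 0.16   0.024 ] 0.462
frame [0.4487 0.0463 0.022 ] 0.451
mat [ 0.4613 -0.0666  0.02  ] 0.466
collarS [0.4377 0.1657 0.024 ] 0.468
frameS [0.4515 0.0538 0.022 ] 0.455
matS [ 0.4637 -0.0624  0.02  ] 0.468
levS [0.6665 0.0341 0.028 ] 0.667
small [ 0.6459 -0.1351  0.012 ] 0.66
[0.11462439 0.11361634] -6.970567807607488
```

```bash
cat > ov.py <<'E'
from m import *
def draw(ts,ss,off,tag,seats):
    pass
for n,x0,y0,w,h,k,off in(('top',225,180,170,150,4.5,(0,0)),('scene',250,170,200,170,3.5,(.0035,.0055))):
    im=cv2.imread(f'pics/{n}0.png')[y0:y0+h,x0:x0+w]; im=cv2.resize(im,None,fx=k,fy=k,interpolation=cv2.INTER_CUBIC)
    def pl(pts,c):
        q=(proj(n,pts)-[x0,y0]+.5)*k-.5; cv2.polylines(im,[np.round(q).astype(int)],True,c,1,cv2.LINE_AA)
    o=np.array(off)
    pt=P['tamp'][:2]+o; pl(circ(pt,.029,.026),(0,255,0)); pl(circ(pt,.029,0),(255,0,0)); pl(circ(pt,.018,.075),(0,255,255))
    pv=P['lev'][:2]+o; pl(circ(pv,.032,.028),(0,255,0)); pl(circ(pv,.029,0),(255,0,0))
    c=P['frame'][:2]+o; a=np.radians(7.0); y=np.array([-np.sin(a),np.cos(a)]); x=np.array([np.cos(a),np.sin(a)])
    pl(circ(c+.115*y,.046,.024),(0,255,0)); pl(circ(c+.115*y,.039,.014),(255,0,0)); pl(circ(c-.115*y,.042,.02),(0,255,0))
    for hs,z,col in((.041,.022,(0,255,0)),(.034,.014,(255,0,0))):
        pl([[*(c+sx*hs*x+sy*hs*y),z] for sx,sy in((1,1),(1,-1),(-1,-1),(-1,1))],col)
    pl([[*(c+sx*.06*x+sy*.19*y),.014] for sx,sy in((1,1),(1,-1),(-1,-1),(-1,1))],(0,0,255))
    cv2.imwrite(f'pics/ov_{n}.png',im)
E
python3 ov.py
```

```text
(no output)
```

View pics/ov_top.png

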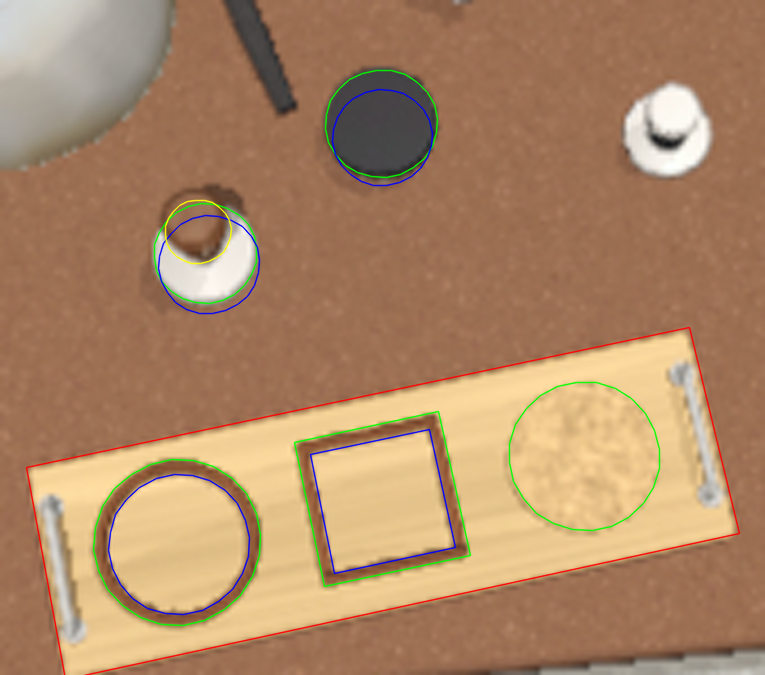

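View pics/ov_scene.png

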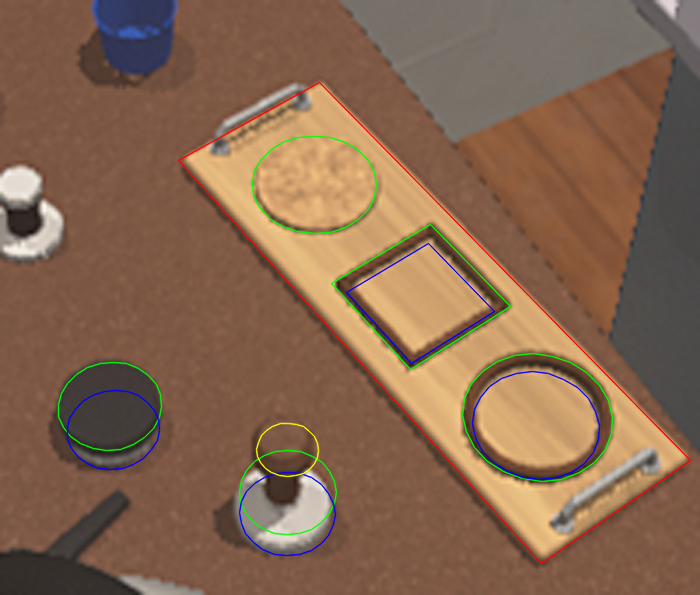

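```bash
python3 - <<'E'
from m import *
for z in(.004,.008,.012): print(z,atz('top',T((205,253)),z)[:2],atz('scene',S((283,509)),z)[:2])
for z in(.07,.075,.08): print(z,atz('top',T((194.5,219)),z)[:2],atz('scene',S((283,444)),z)[:2])
s=r.state(); print(R.from_quat(s['orientation']).as_matrix().round(3), s['ee_pos'])
E
```

```text
0.004 [0.60147983 0.13487088] [0.60127244 0.13737746]
0.008 [0.60045167 0.13461632] [0.60236723 0.13933751]
0.012 [0.59942351 0.13436175] [0.60346203 0.14129757]
0.07 [0.60422266 0.13505356] [0.59835313 0.13206693]
0.075 [0.60287031 0.13472042] [0.59982545 0.1347033 ]
0.08 [0.60151796 0.13438728] [0.60129777 0.13733968]
[[ 0.927 -0.001  0.376]
 [-0.376 -0.002  0.927]
 [-0.    -1.    -0.002]] [0.2443592  0.60172056 0.23015913]
```

```bash
cat > go.py <<'E'
import sys
from h import *
def plan(x,y,z,yaw):
    s=r.state(); R0=R.from_quat(s['orientation']); p=np.array(s['ee_pos'])
    a=np.radians(yaw); zt=np.array([np.cos(a),np.sin(a),0]); yt=np.array([0,0,-1.]); xt=np.cross(yt,zt)
    Rt=R.from_matrix(np.c_[xt,yt,zt]); rv=(R0.inv()*Rt).as_rotvec(degrees=True)
    d=R0.inv().apply(np.array([x,y,z])-p)*100
    print('t',round(s['time'],2),'pos',p.round(4),'w',round(s['gripper_width'],4),'F',np.round(s['contact_force'],1),'q',np.round(s['qpos'],2))
    print('row',rv.round(1),d.round(2),'rows>=',int(np.ceil(max(np.linalg.norm(d)/5,np.linalg.norm(rv)/8.59))))
if __name__=='__main__': plan(*map(float,sys.argv[1:5]))
E
python3 go.py .603 .137 .17 7
python3 - <<'E'
from m import *
# kettle edge nearest
print(atz('top',T((100,150)),0),atz('top',T((0,170)),0), atz('top',(217,162),.2))
E
```

```text
t 0.1 pos [0.2444 0.6017 0.2302] w 0.0856 F [-0.9  0.6  0.3] q [ 1.1   0.12  1.65  0.    1.37 -0.08]
row [ 0.1 60.9  0. ] [ 50.72   6.06 -29.55] rows>= 12
[0.66924659 0.19126915 0.        ] [0.66244569 0.24947977 0.        ] [0.737634   0.23234045 0.2       ]
```

arm_command --increments '[0, 60.9, 0, 50.7, 4, -29.5, 1, 0, 60.9, 0, 50.7, 4, -29.5, 1, 0, 60.9, 0, 50.7, 4, -29.5, 1, 0, 60.9, 0, 50.7, 4, -29.5, 1, 0, 60.9, 0, 50.7, 4, -29.5, 1]' --grip_force 50

```text
time: 0.6
ee_pos: [0.3975, 0.4029, 0.2134]
orientation: [0.596, -0.382, 0.382, -0.594]
contact_force: [1.0, -0.1, 0.6]
gripper_width: 0.0855
```

```bash
python3 go.py .603 .137 .17 7
```

```text
t 0.6 pos [0.3975 0.4029 0.2134] w 0.0855 F [ 1.  -0.1  0.6] q [ 0.7  -0.05  1.86 -0.    1.33  0.27]
row [ 0.1 17.6  0.1] [32.72  4.37  7.62] rows>= 7
```

arm_command --increments '[0, 17.6, 0, 32.7, 4.4, 7.6, 1, 0, 17.6, 0, 32.7, 4.4, 7.6, 1, 0, 17.6, 0, 32.7, 4.4, 7.6, 1, 0, 17.6, 0, 32.7, 4.4, 7.6, 1, 0, 17.6, 0, 32.7, 4.4, 7.6, 1]'

```text
time: 1.1
ee_pos: [0.5487, 0.2063, 0.1809]
orientation: [0.53, -0.469, 0.469, -0.529]
contact_force: [0.6, 1.0, 0.7]
gripper_width: 0.0852
```

```bash
python3 go.py .603 .137 .15 7
```

```text
t 1.1 pos [0.5487 0.2063 0.1809] w 0.0852 F [0.6 1.  0.7] q [ 0.27  0.02  1.84 -0.    1.28  0.15]
row [ 0.1 -0.   0.1] [7.54 3.09 4.55] rows>= 2
```

arm_command --increments '[0, 0, 0, 7.5, 3.1, 4.5, 1, 0, 0, 0, 7.5, 3.1, 4.5, 1, 0, 0, 0, 7.5, 3.1, 4.5, 1, 0, 0, 0, 7.5, 3.1, 4.5, 1]'

```text
time: 1.5
ee_pos: [0.6021, 0.1364, 0.1486]
orientation: [0.53, -0.47, 0.469, -0.528]
contact_force: [-0.5, -1.0, 1.4]
gripper_width: 0.0854
```

```bash
python3 - <<'E'
from h import *
s=r.state(); p=np.array(s['ee_pos']); print(p,R.from_quat(s['orientation']).as_matrix().round(3),s['time'])
for n,sz in(('top',(130,110)),('scene',(130,110))):
    im=r.get_image(n); cv2.imwrite(f'pics/{n}1.png',im[...,::-1])
    u=proj(n,[p])[0]; x0,y0=(u-np.array(sz)/2).astype(int); print(n,u,x0,y0)
    crop(im,x0,y0,*sz,6,f'pics/{n}1c.png')
    q=cv2.imread(f'pics/{n}1c.png'); c=(u-[x0,y0]+.5)*6-.5; cv2.drawMarker(q,tuple(np.round(c).astype(int)),(0,0,255),0,15,1); cv2.imwrite(f'pics/{n}1c.png',q)
E
```

```text
[0.60206237 0.13644571 0.14862085] [[ 0.12  -0.004  0.993]
 [-0.993 -0.002  0.12 ]
 [ 0.001 -1.    -0.004]] 1.5
top [264.44358579 220.67356133] 199 165
scene [329.94664853 277.8137724 ] 264 222
```

View pics/top1c.png

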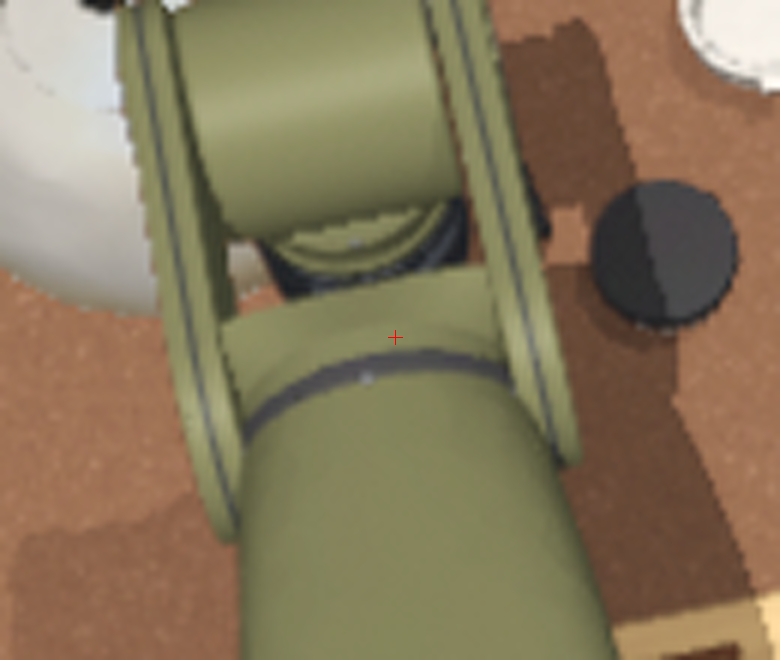

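View pics/scene1c.png

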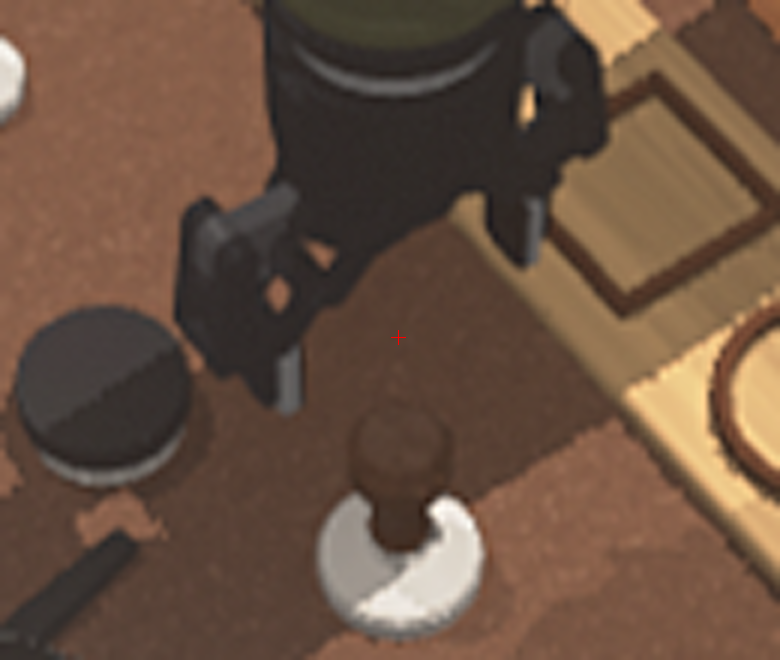

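View pics/scene1.png

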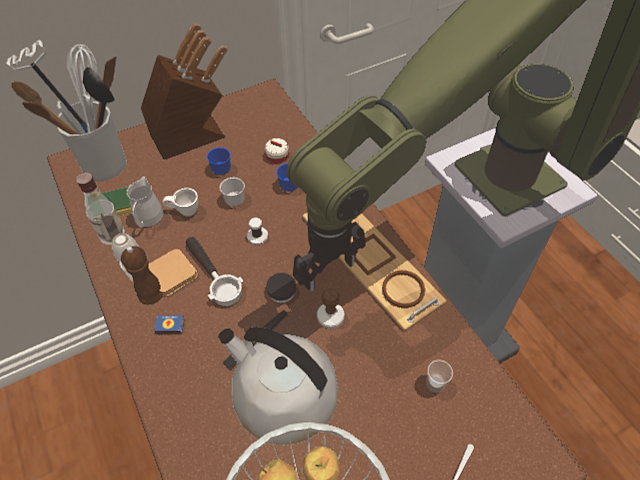

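```bash
python3 go.py .602 .137 .045 7
```

```text
t 1.6 pos [0.602 0.138 0.15 ] w 0.0851 F [-0.5  0.4  0.3] q [ 0.14  0.12  1.8  -0.    1.23  0.02]
row [0.1 0.  0.1] [ 0.09 10.5   0.  ] rows>= 3
```

arm_command --increments '[0, 0, 0, 0, 3.5, 0, 1, 0, 0, 0, 0, 7, 0, 1, 0, 0, 0, 0, 10.7, 0, 1, 0, 0, 0, 0, 10.7, 0, 1, 0, 0, 0, 0, 10.7, 0, 1]'

```text
time: 2.1
ee_pos: [0.6014, 0.139, 0.0436]
orientation: [0.531, -0.468, 0.468, -0.529]
contact_force: [0.9, -0.1, 1.3]
gripper_width: 0.0854
```

```bash
python3 - <<'E'
from h import *
s=r.state(); p=np.array(s['ee_pos']); print(p,s['time'],np.round(s['contact_force'],1))
im=r.get_image('scene'); crop(im,264,222,130,110,6,'pics/scene2c.png')
E
```

```text
[0.6014217  0.13898447 0.04356936] 2.1 [ 0.9 -0.1  1.3]
```

View pics/scene2c.png

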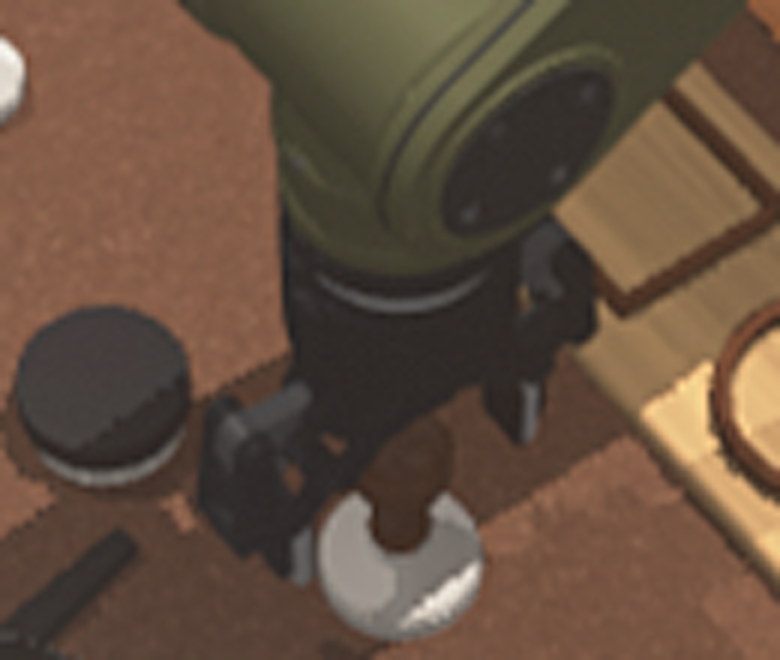

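```bash
python3 - <<'E'
from h import *
f=lambda p:(264+(p[0]+.5)/6-.5,222+(p[1]+.5)/6-.5)
a=atz('scene',f((414,512)),.0436); b=atz('scene',f((403,508)),.0436); print(a,b,b-a)
for q,z in(((401,560),.006),((405,448),.075)): print(atz('scene',f(q),z))
E
```

```text
[0.59900485 0.14212154 0.0436    ] [0.60155059 0.13889682 0.0436    ] [ 0.00254574 -0.00322471  0.        ]
[0.60179277 0.1379453  0.006     ]
[0.59850114 0.134763   0.075     ]
```

arm_command --increments '[0, 0, 0, 0.3, 0.1, 0.2, 1, 0, 0, 0, 0.3, 0.1, 0.2, 0.2, 0, 0, 0, 0.3, 0.1, 0.2, 0.2, 0, 0, 0, 0.3, 0.1, 0.2, 0.2, 0, 0, 0, 0.3, 0.1, 0.2, 0.2]' --grip_force 40

```text
time: 2.65
ee_pos: [0.605, 0.1362, 0.0448]
orientation: [0.53, -0.468, 0.468, -0.53]
contact_force: [-3.7, -0.5, 4.0]
gripper_width: 0.0347
```

arm_command --increments '[0, 0, 0, 0, 0, 0, 0.2, 0, 0, 0, 0, 0, 0, 0.2]'

```text
time: 2.85
ee_pos: [0.6049, 0.1361, 0.0449]
orientation: [0.53, -0.468, 0.468, -0.53]
contact_force: [-0.7, -0.4, 2.9]
gripper_width: 0.0346
```

```bash
python3 - <<'E'
from h import *
s=r.state(); p=np.array(s['ee_pos']); print(p,s['time'],np.round(s['contact_force'],1),s['gripper_width'])
im=r.get_image('scene'); crop(im,264,222,130,110,6,'pics/scene3c.png')
E
```

```text
[0.60491544 0.1361222  0.04489744] 2.85 [-0.7 -0.4  2.9] 0.03461255759465323
```

View pics/scene3c.png

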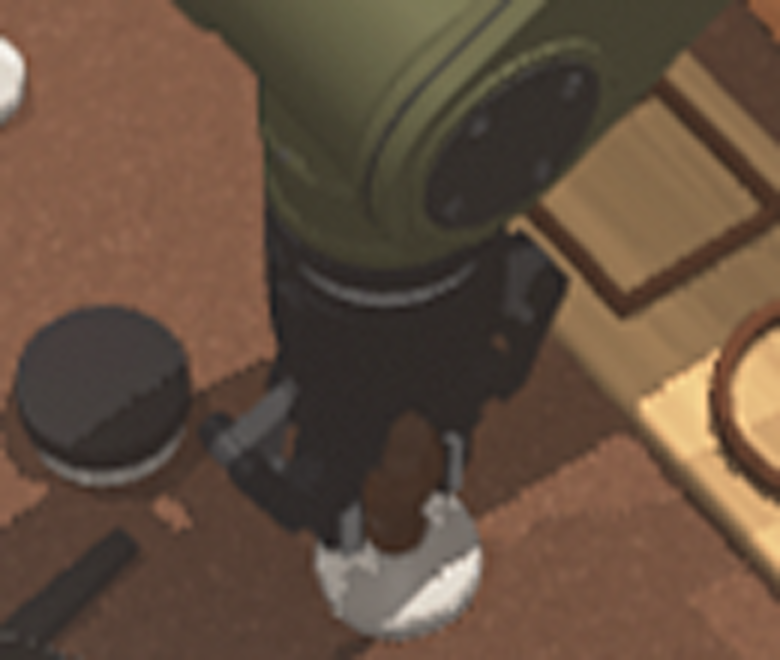

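```bash
python3 go.py .4385 .1625 .105 7
```

```text
t 2.9 pos [0.6049 0.1362 0.0448] w 0.0347 F [-2.5  0.1  2.6] q [ 0.14  0.24  1.85 -0.    1.05  0.01]
row [-0.   0.1  0.1] [ -4.66  -6.02 -16.18] rows>= 4
```

arm_command --increments '[0, 0, 0, 0, -3, 0, 0.2, 0, 0, 0, 0, -6, 0, 0.2, 0, 0, 0, -1, -6, -4.5, 0.2, 0, 0, 0, -2.5, -6, -9, 0.2, 0, 0, 0, -4.0, -6, -13, 0.2]'

```text
time: 3.4
ee_pos: [0.4682, 0.1595, 0.103]
orientation: [0.531, -0.469, 0.468, -0.529]
contact_force: [0.1, 1.5, -4.6]
gripper_width: 0.0343
```

```bash
python3 go.py .4385 .1625 .105 7
```

```text
t 3.4 pos [0.4682 0.1595 0.103 ] w 0.0343 F [ 0.1  1.5 -4.6] q [ 0.22 -0.1   2.11 -0.    1.14  0.1 ]
row [0.1 0.  0.1] [-0.66 -0.2  -2.91] rows>= 1
```

arm_command --increments '[0, 0, 0, -0.7, 0, -2.9, 0.2, 0, 0, 0, -0.7, 0, -2.9, 0.2, 0, 0, 0, -0.7, 0, -2.9, 0.2]'

```text
time: 3.7
ee_pos: [0.4374, 0.1628, 0.1018]
orientation: [0.531, -0.469, 0.468, -0.529]
contact_force: [0.7, 0.2, -4.1]
gripper_width: 0.0345
```

```bash
python3 - <<'E'
from h import *
im=r.get_image('scene');cv2.imwrite('pics/scene4.png',im[...,::-1]); crop(im,330,220,130,110,6,'pics/scene4c.png')
E
python3 go.py .4385 .1625 .062 7
```

```text
t 3.75 pos [0.4386 0.1628 0.1025] w 0.0345 F [ 0.6 -0.  -4.3] q [ 0.24 -0.17  2.16 -0.    1.15  0.12]
row [0.1 0.1 0.1] [ 0.03  4.05 -0.  ] rows>= 1
```

View pics/scene4c.png

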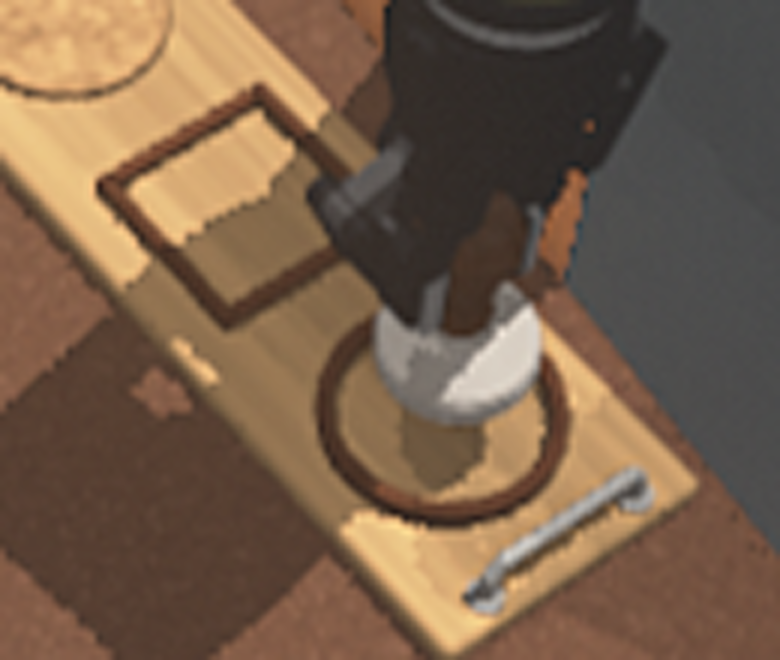

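```bash
python3 - <<'E'
from h import *
f=lambda p:(330+(p[0]+.5)/6-.5,220+(p[1]+.5)/6-.5)
# foot silhouette centre: widest disc about z=.006 above underside
for z in (.0577+.004,.0577+.01): print(atz('scene',f((458,349)),z))
print('collar top',atz('scene',f((443,410)),.024))
E
```

```text
[0.43481559 0.16467359 0.0617    ]
[0.43753114 0.16761943 0.0677    ]
collar top [0.43693981 0.16531386 0.024     ]
```

arm_command --increments '[0, 0, 0, 0, 2, 0, 0.2, 0, 0, 0, 0, 3.4, 0, 0.2, 0, 0, 0, 0, 4.1, 0, 0.2, 0, 0, 0, 0, 4.2, 0, 0.2]'

```text
time: 4.15
ee_pos: [0.4384, 0.1625, 0.0595]
orientation: [0.531, -0.469, 0.468, -0.528]
contact_force: [-0.2, -0.7, -4.0]
gripper_width: 0.0346
```

```bash
python3 - <<'E'
from h import *
im=r.get_image('scene'); crop(im,330,220,130,110,6,'pics/scene5c.png')
E
python3 go.py .4385 .1625 .059 7
```

```text
t 4.2 pos [0.4386 0.1626 0.06  ] w 0.0344 F [-0.5 -0.9 -5. ] q [ 0.24 -0.11  2.19 -0.    1.06  0.12]
row [0.2 0.  0.1] [ 0.01  0.1  -0.01] rows>= 1
```

View pics/scene5c.png

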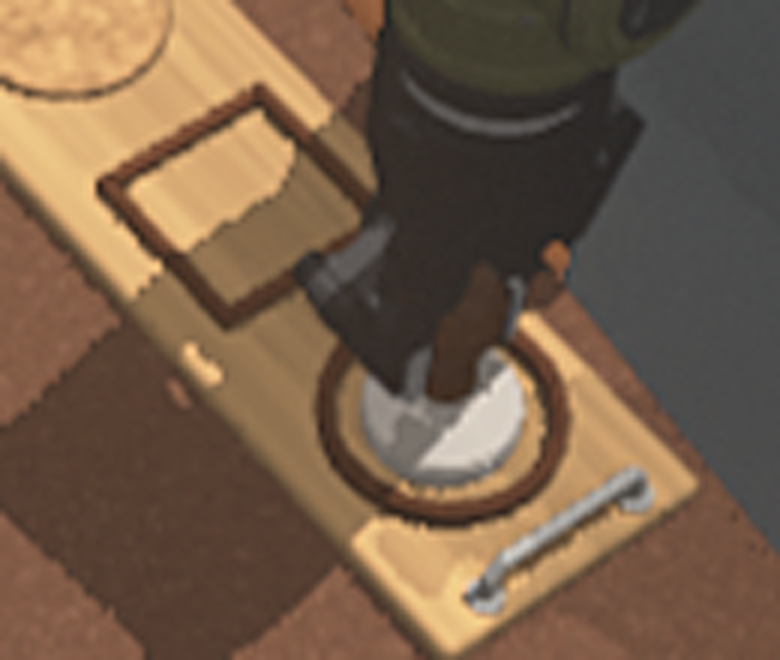

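```bash
cat > ov2.py <<'E'
from h import *
def ov(src,n,x0,y0,w,h,k,items,out):
    im=cv2.imread(src)[y0:y0+h,x0:x0+w]; im=cv2.resize(im,None,fx=k,fy=k,interpolation=cv2.INTER_CUBIC)
    for c,rad,z,col in items:
        q=(proj(n,circ(c,rad,z,60))-[x0,y0]+.5)*k-.5; cv2.polylines(im,[np.round(q).astype(int)],True,col,1,cv2.LINE_AA)
    cv2.imwrite(out,im)
E
python3 - <<'E'
from ov2 import *
im=cv2.imread('pics/scene5c.png')
n='scene';x0,y0,k=330,220,6
c=np.array((.4372,.1655))
for cc,rad,z,col in((c,.046,.024,(0,255,0)),(c,.039,.024,(255,255,0)),(c,.029,.014,(0,0,255)),(c,.029,.022,(255,0,255))):
    q=(proj(n,circ(cc,rad,z,60))-[x0,y0]+.5)*k-.5; cv2.polylines(im,[np.round(q).astype(int)],True,col,1,cv2.LINE_AA)
cv2.imwrite('pics/s5o.png',im)
E
```

```text
(no output)
```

View pics/s5o.png

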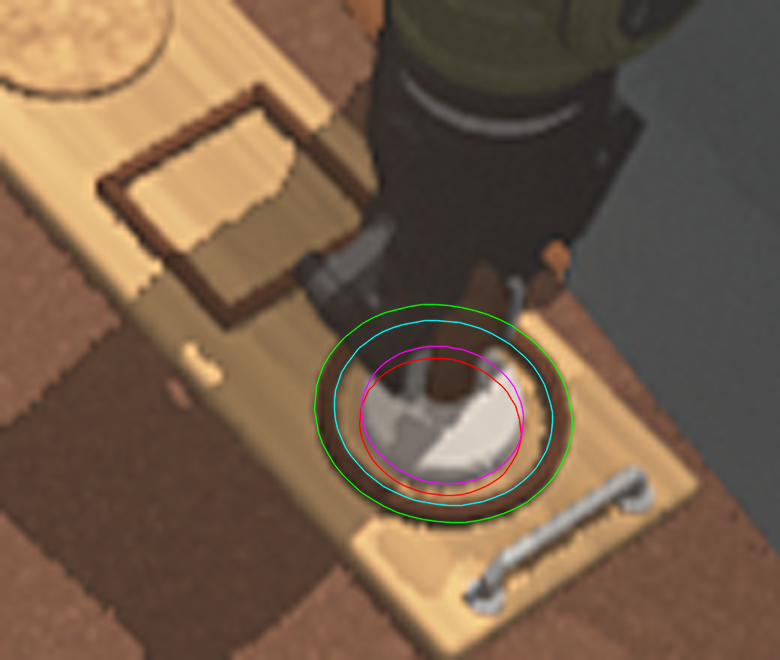

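arm_command --increments '[0, 0, 0, -0.1, 0.05, 0.1, 0.2, 0, 0, 0, -0.1, 0.1, 0.1, 0.2, 0, 0, 0, -0.1, 0.15, 0.1, 0.2, 0, 0, 0, -0.1, 0.15, 0.1, 0.2]'

```text
time: 4.6
ee_pos: [0.4399, 0.1639, 0.059]
orientation: [0.531, -0.469, 0.468, -0.529]
contact_force: [0.5, 0.2, -3.9]
gripper_width: 0.0343
```

arm_command --increments '[0, 0, 0, 0, 0.1, 0, 0.2, 0, 0, 0, 0, 0.1, 0, 0.2, 0, 0, 0, 0, 0.2, 0, 0.2, 0, 0, 0, 0, 0.2, 0, 0.2]'

```text
time: 5.0
ee_pos: [0.4403, 0.1641, 0.0589]
orientation: [0.531, -0.469, 0.468, -0.529]
contact_force: [-7.3, -0.7, 10.4]
gripper_width: 0.0342
```

Contact: it is standing on the tray. Now I'll release it.

arm_command --increments '[0, 0, 0, 0, -0.05, 0, 0.45, 0, 0, 0, 0, -0.05, 0, 0.8, 0, 0, 0, 0, -0.05, 0, 0.9, 0, 0, 0, 0, -0.05, 0, 0.9]'

```text
time: 5.4
ee_pos: [0.4407, 0.1642, 0.0595]
orientation: [0.53, -0.468, 0.468, -0.529]
contact_force: [-0.9, 0.5, -0.3]
gripper_width: 0.0767
```

```bash
python3 go.py .4385 .1625 .17 7
```

```text
t 5.4 pos [0.4407 0.1642 0.0595] w 0.0767 F [-0.9  0.5 -0.3] q [ 0.24 -0.1   2.19 -0.    1.06  0.12]
row [0.1 0.  0.1] [  0.15 -11.05  -0.26] rows>= 3
```

arm_command --increments '[0, 0, 0, 0, -4, 0, 0.9, 0, 0, 0, 0, -8, 0, 1, 0, 0, 0, 0, -11, 0, 1, 0, 0, 0, 4, -12, 2, 1, 0, 0, 0, 8, -12, 4, 1]'

```text
time: 5.9
ee_pos: [0.4926, 0.0898, 0.1829]
orientation: [-0.529, 0.466, -0.469, 0.532]
contact_force: [0.6, 0.3, 0.1]
gripper_width: 0.0855
```

```bash
python3 go.py .650 -.267 .14 7
```

```text
t 5.9 pos [0.4926 0.0898 0.1829] w 0.0855 F [0.6 0.3 0.1] q [ 0.07 -0.18  2.03 -0.    1.29 -0.05]
row [-0.3  0.2  0.1] [37.37  4.4  11.11] rows>= 8
```

arm_command --increments '[0, 0, 0, 37.4, 2, 11.1, 1, 0, 0, 0, 37.4, 2, 11.1, 1, 0, 0, 0, 37.4, 2, 11.1, 1, 0, 0, 0, 37.4, 2, 11.1, 1, 0, 0, 0, 37.4, 2, 11.1, 1]'

```text
time: 6.4
ee_pos: [0.5929, -0.1405, 0.1694]
orientation: [-0.529, 0.466, -0.469, 0.532]
contact_force: [1.1, 0.6, -0.3]
gripper_width: 0.0856
```

```bash
python3 go.py .650 -.267 .14 7
```

```text
t 6.4 pos [ 0.5929 -0.1405  0.1694] w 0.0856 F [ 1.1  0.6 -0.3] q [-0.32  0.08  1.81  0.    1.25 -0.45]
row [-0.3  0.2  0.1] [13.27  2.98  4.07] rows>= 3
```

arm_command --increments '[0, 0, 0, 13.3, 3, 4.1, 1, 0, 0, 0, 13.3, 3, 4.1, 1, 0, 0, 0, 13.3, 3, 4.1, 1, 0, 0, 0, 13.3, 3, 4.1, 1]'

```text
time: 6.8
ee_pos: [0.6505, -0.272, 0.1366]
orientation: [-0.529, 0.468, -0.47, 0.53]
contact_force: [0.6, 0.2, -0.9]
gripper_width: 0.0849
```

```bash
python3 - <<'E'
from h import *
s=r.state(); print(s['ee_pos'],s['time'])
t=r.get_image('top');cv2.imwrite('pics/top6.png',t[...,::-1])
im=r.get_image('scene');cv2.imwrite('pics/scene6.png',im[...,::-1])
crop(im,170,120,130,110,6,'pics/scene6c.png')
crop(im,350,240,110,90,7,'pics/scene6d.png')
crop(t,225,240,130,100,6,'pics/top6c.png')
E
```

```text
[ 0.65048544 -0.27195576  0.13661478] 6.8
```

View pics/scene6c.png

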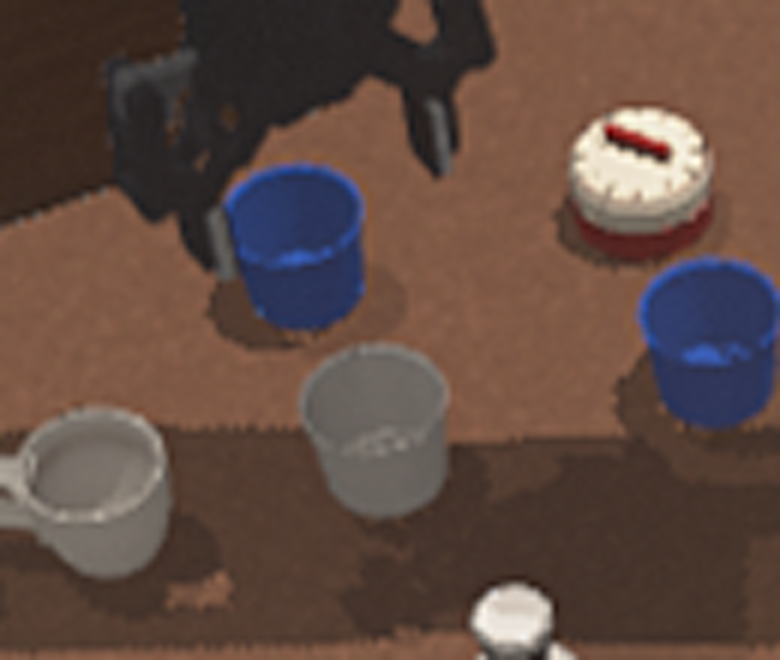

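View pics/top6c.png

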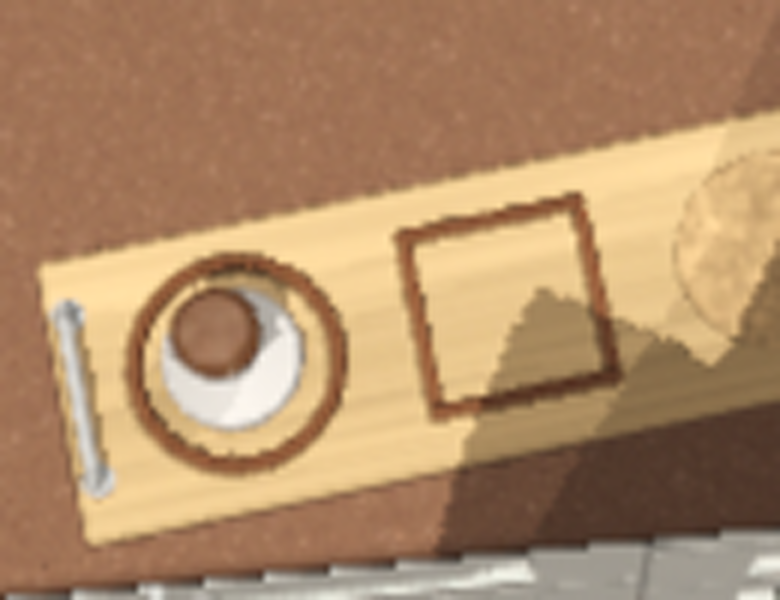

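View pics/scene6d.png

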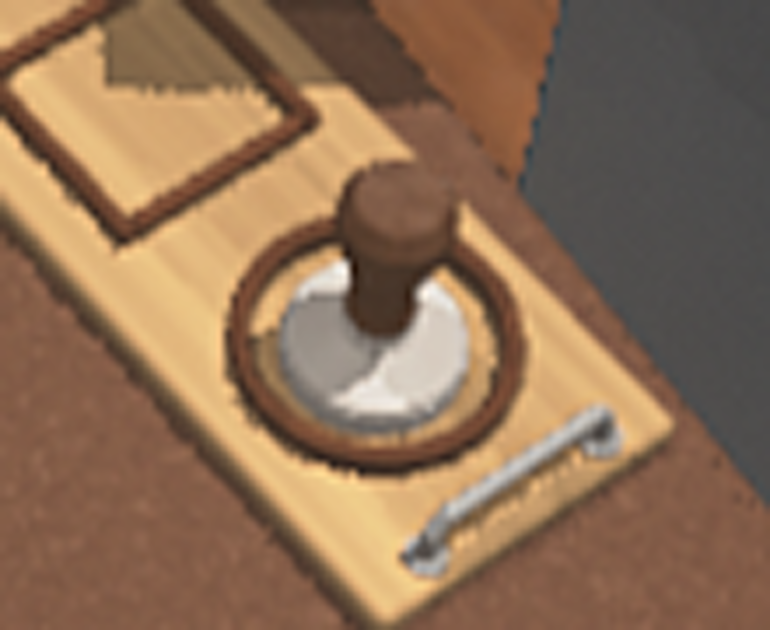

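```bash
python3 - <<'E'
from h import *
f=lambda p:(225+(p[0]+.5)/6-.5,240+(p[1]+.5)/6-.5)
g=lambda p:(350+(p[0]+.5)/7-.5,240+(p[1]+.5)/7-.5)
h=lambda p:(170+(p[0]+.5)/6-.5,120+(p[1]+.5)/6-.5)
print('foot',atz('top',f((232.5,361)),.02),'collar',atz('top',f((237,363.5)),.024))
print('foot',atz('scene',g((374,345)),.02),'collar',atz('scene',g((376.5,340)),.024))
print('tips',atz('scene',h((0.5*(218+440),0.5*(275+175))),.1366))
print('cup rim', atz('scene',h((375,402)),.048), 'base',atz('scene',h((384,470)),.0))
E
```

```text
foot [0.43567071 0.16226346 0.02      ] collar [0.43386573 0.1601554  0.024     ]
foot [0.43730934 0.16498223 0.02      ] collar [0.43736859 0.16573042 0.024     ]
tips [ 0.64992246 -0.27725747  0.1366    ]
cup rim [ 0.64947905 -0.26416223  0.048     ] base [ 0.6497543  -0.27060587  0.        ]
```

```bash
python3 go.py .650 -.2665 .06 7
```

```text
t 6.9 pos [ 0.6501 -0.2681  0.1384] w 0.0857 F [-0.5  0.6  0.2] q [-0.47  0.3   1.6   0.    1.23 -0.59]
row [-0.2  0.1  0. ] [-0.17  7.84 -0.02] rows>= 2
```

arm_command --increments '[0, 0, 0, -0.15, 3, 0, 1, 0, 0, 0, -0.15, 6, 0, 1, 0, 0, 0, -0.15, 7.8, 0, 1, 0, 0, 0, -0.15, 7.8, 0, 1, 0, 0, 0, -0.15, 7.8, 0, 1]'

```text
time: 7.4
ee_pos: [0.6506, -0.2661, 0.0612]
orientation: [-0.529, 0.467, -0.469, 0.531]
contact_force: [0.2, -0.2, -0.1]
gripper_width: 0.0853
```

```bash
python3 - <<'E'
from h import *
s=r.state(); print(s['ee_pos'],s['time'])
im=r.get_image('scene')
crop(im,170,120,130,110,6,'pics/scene7c.png')
s=r.state(); print(s['ee_pos'],s['time'])
E
```

```text
[ 0.65059577 -0.26610828  0.06120587] 7.4
[ 0.65130853 -0.26663853  0.06233504] 7.45
```

View pics/scene7c.png

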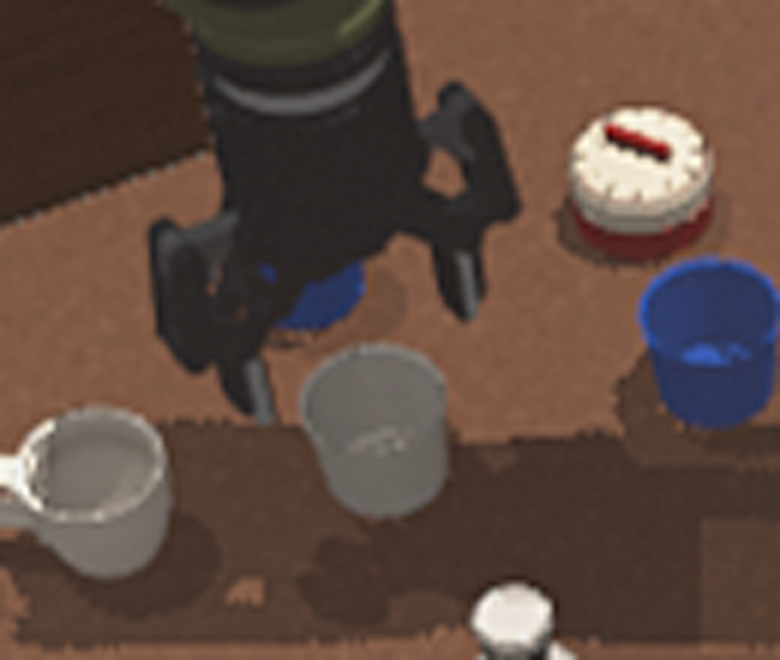

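```bash
python3 - <<'E'
from h import *
h=lambda p:(170+(p[0]+.5)/6-.5,120+(p[1]+.5)/6-.5)
for z in(.0618,.0668,.0748):print('tips',z,atz('scene',h((367.5,371)),z))
print('rim',atz('scene',h((375,400)),.048))
for p in((265,424),(470,320)):print(atz('scene',h(p),.0618))
E
```

```text
tips 0.0618 [ 0.64880036 -0.26857304  0.0618    ]
tips 0.0668 [ 0.65001321 -0.26399138  0.0668    ]
tips 0.0748 [ 0.65195377 -0.25666072  0.0748    ]
rim [ 0.64905071 -0.26515999  0.048     ]
[ 0.69540789 -0.26219717  0.0618    ]
[ 0.60149693 -0.27409227  0.0618    ]
```

```bash
python3 - <<'E'
from h import *
f=lambda q:264+0*q
a,b=proj('scene',[[.6014,.139,.0436],[.605,.1362,.0449]]); print((a-[264,222]+.5)*6-.5,(b-[264,222]+.5)*6-.5)
c=proj('scene',[[.605,.1362,.0349]])[0];print((c-[264,222]+.5)*6-.5)
E
python3 go.py .6507 -.265 .017 7
```

```text
[403.5265917  508.04326383] [390.46471138 504.3657466 ]
[390.52289172 518.96223464]
t 7.45 pos [ 0.6513 -0.2666  0.0623] w 0.0854 F [ 1.7 -0.7 -0. ] q [-0.47  0.38  1.64  0.    1.11 -0.59]
row [-0.4  0.1  0.1] [-0.18  4.53 -0.07] rows>= 1
```

arm_command --increments '[0, 0, 0, -0.2, 2.5, 0, 1, 0, 0, 0, -0.2, 4.5, 0, 1, 0, 0, 0, -0.2, 4.5, 0, 1, 0, 0, 0, -0.2, 4.5, 0, 0.5, 0, 0, 0, -0.2, 4.5, 0, 0.5]' --grip_force 25

```text
time: 7.95
ee_pos: [0.6526, -0.2654, 0.0199]
orientation: [-0.529, 0.465, -0.471, 0.532]
contact_force: [-2.3, -0.5, 1.5]
gripper_width: 0.0591
```

arm_command --increments '[0, 0, 0, 0, 0, 0, 0.5, 0, 0, 0, 0, 0, 0, 0.5, 0, 0, 0, 0, 0, 0, 0.5]'

```text
time: 8.25
ee_pos: [0.6528, -0.2655, 0.0204]
orientation: [-0.528, 0.465, -0.471, 0.532]
contact_force: [-0.3, -0.1, -0.9]
gripper_width: 0.0574
```

```bash
python3 - <<'E'
from h import *
im=r.get_image('scene')
crop(im,170,120,130,110,6,'pics/scene8c.png')
s=r.state(); print(s['ee_pos'],s['time'],s['gripper_width'])
E
```

```text
[ 0.65276272 -0.26551975  0.02030059] 8.3 0.05737968290524282
```

View pics/scene8c.png

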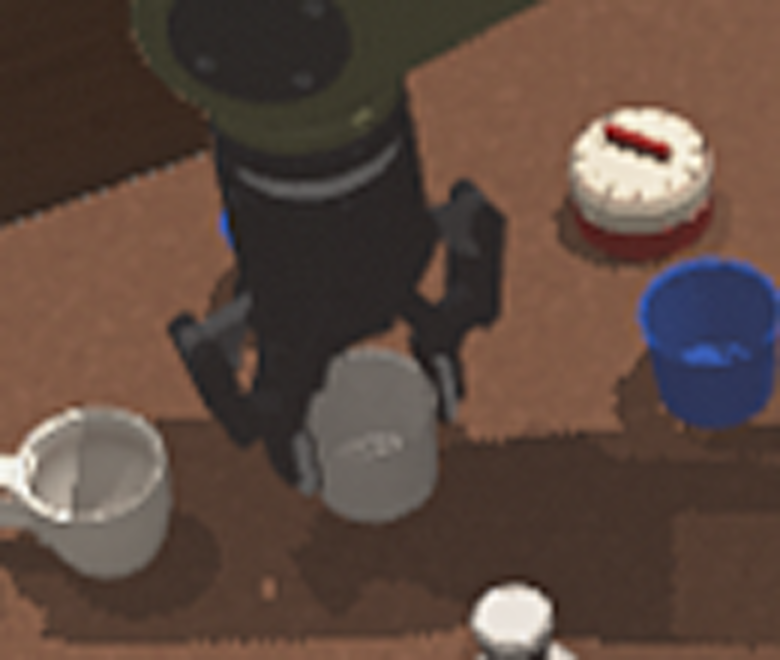

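```bash
python3 go.py .4535 .0492 .10 7
```

```text
t 8.3 pos [ 0.6528 -0.2655  0.0203] w 0.0574 F [-0.6  0.6  1. ] q [-0.46  0.43  1.66  0.    1.05 -0.59]
row [-0.5  0.1  0.2] [-33.67  -8.25 -15.79] rows>= 8
```

arm_command --increments '[0, 0, 0, 0, -3, 0, 0.5, 0, 0, 0, 0, -7, 0, 0.5, 0, 0, 0, -3, -9, -1.5, 0.5, 0, 0, 0, -7, -9, -3.5, 0.5, 0, 0, 0, -11, -9, -5.5, 0.5]' --grip_force 30

```text
time: 8.8
ee_pos: [0.5835, -0.1624, 0.1106]
orientation: [-0.528, 0.464, -0.472, 0.532]
contact_force: [0.3, 1.0, -1.5]
gripper_width: 0.0572
```

```bash
python3 go.py .4535 .0492 .10 7
```

```text
t 8.8 pos [ 0.5835 -0.1624  0.1106] w 0.0572 F [ 0.3  1.  -1.5] q [-0.36  0.12  1.86  0.    1.14 -0.48]
row [-0.7  0.1  0.3] [-22.61   0.83 -10.31] rows>= 5
```

arm_command --increments '[0, 0, 0, -5, 0, -2.3, 0.5, 0, 0, 0, -10, 0, -4.6, 0.5, 0, 0, 0, -15, 0.3, -6.9, 0.5, 0, 0, 0, -20, 0.5, -9.2, 0.5, 0, 0, 0, -22.6, 0.8, -10.3, 0.5]'

```text
time: 9.3
ee_pos: [0.4522, 0.0505, 0.1003]
orientation: [-0.528, 0.464, -0.472, 0.532]
contact_force: [0.2, 0.9, -0.9]
gripper_width: 0.0568
```

arm_command --increments '[0, 0, 0, 0, 0, 0, 0.5]'

```text
time: 9.4
ee_pos: [0.4484, 0.0541, 0.0987]
orientation: [-0.529, 0.464, -0.47, 0.533]
contact_force: [-0.4, -0.6, -1.9]
gripper_width: 0.0572
```

```bash
python3 go.py .4535 .0492 .045 7;python3 - <<'E'
from h import *
im=r.get_image('scene')
crop(im,310,180,130,110,6,'pics/scene9c.png')
E
```

```text
t 9.4 pos [0.4484 0.0541 0.0987] w 0.0572 F [-0.4 -0.6 -1.9] q [ 0.   -0.21  2.21 -0.    1.14 -0.13]
row [-0.5  0.3  0.2] [0.53 5.37 0.4 ] rows>= 2
```

View pics/scene9c.png

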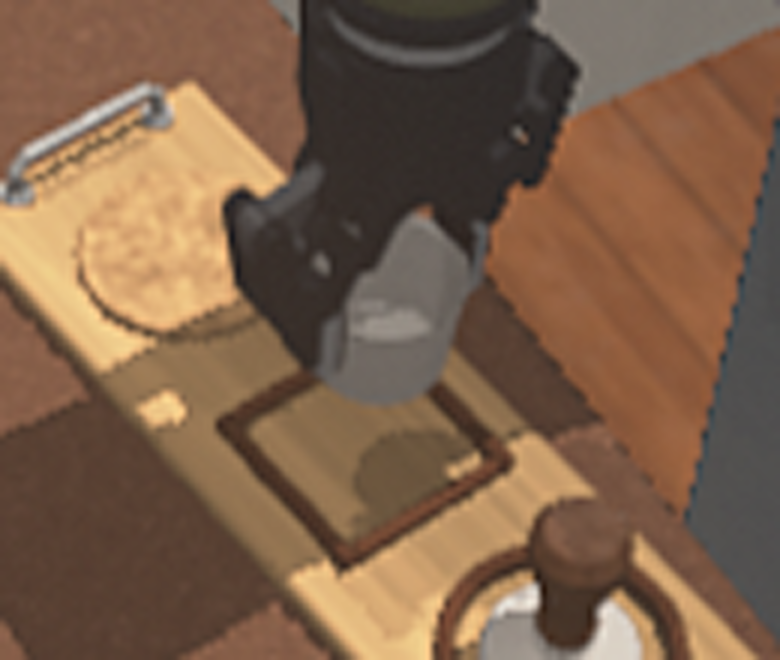

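arm_command --increments '[0, 0, 0, 0.3, 1, 0.3, 0.5, 0, 0, 0, 0.5, 3, 0.4, 0.5, 0, 0, 0, 0.5, 5, 0.4, 0.5, 0, 0, 0, 0.5, 5.4, 0.4, 0.5, 0, 0, 0, 0.5, 5.4, 0.4, 0.5]'

```text
time: 9.95
ee_pos: [0.4551, 0.047, 0.0444]
orientation: [-0.529, 0.465, -0.471, 0.532]
contact_force: [0.4, -0.3, -1.0]
gripper_width: 0.0571
```

```bash
python3 go.py .4535 .0492 .036 7;python3 - <<'E'
from h import *
im=r.get_image('scene')
crop(im,310,180,130,110,6,'pics/scene10c.png')
E
```

```text
t 9.95 pos [0.4551 0.047  0.0444] w 0.0571 F [ 0.4 -0.3 -1. ] q [-0.01 -0.11  2.23 -0.    1.02 -0.14]
row [-0.5  0.2  0.2] [-0.24  0.84 -0.14] rows>= 1
```

View pics/scene10c.png

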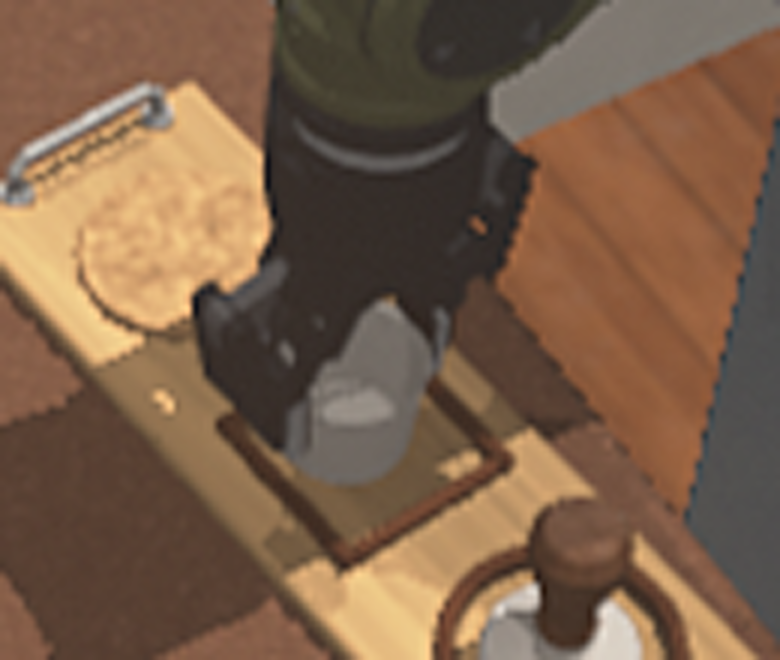

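```bash
python3 - <<'E'
from h import *
h=lambda p:(310+(p[0]+.5)/6-.5,180+(p[1]+.5)/6-.5)
print('base',atz('scene',h((348,434)),.024)); 
for n,p in(('L',(218,427)),('B',(345,575)),('R',(512,458))): print(n,atz('scene',h(p),.022))
a=np.array([atz('scene',h(p),.022) for p in((218,427),(512,458))]);print('ctr',a.mean(0),np.linalg.norm(a[0]-a[1]))
im=cv2.imread('pics/scene10c.png'); c=atz('scene',h((348,434)),.024)
for rad,z in((.023,.0241),(.030,.0721)):
    q=(proj('scene',circ(c,rad,z,60))-[310,180]+.5)*6-.5; cv2.polylines(im,[np.round(q).astype(int)],True,(0,255,0),1,cv2.LINE_AA)
cv2.imwrite('pics/s10o.png',im)
E
```

```text
base [0.45473721 0.04630857 0.024     ]
L [0.49506785 0.01851922 0.022     ]
B [0.48785758 0.09875963 0.022     ]
R [0.40599425 0.08443571 0.022     ]
ctr [0.45053105 0.05147747 0.022     ] 0.11081105736062698
```

View pics/s10o.png

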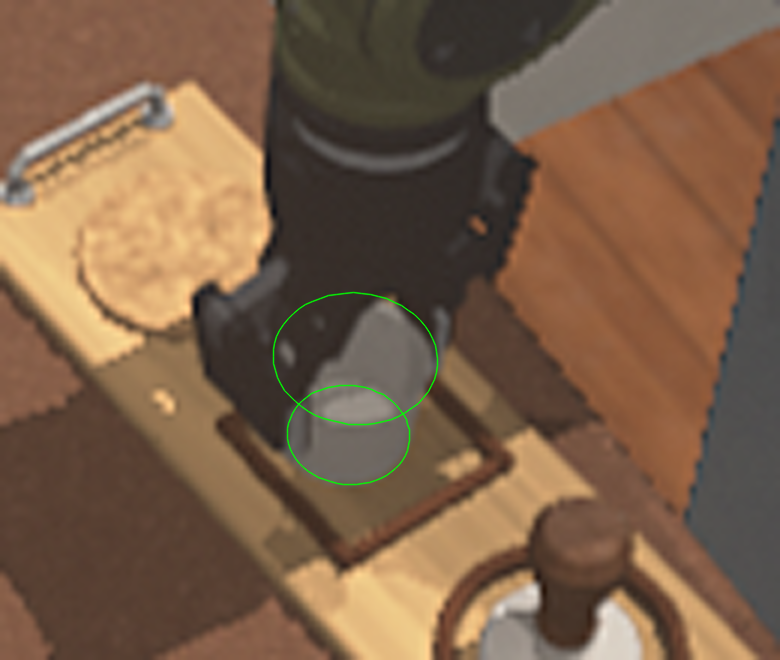

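arm_command --increments '[0, 0, 0, -0.4, 0, -0.1, 0.5, 0, 0, 0, -0.4, 0.5, -0.1, 0.5, 0, 0, 0, -0.4, 0.8, -0.1, 0.5, 0, 0, 0, -0.4, 0.9, -0.1, 0.5]'

```text
time: 10.4
ee_pos: [0.4542, 0.0511, 0.0362]
orientation: [-0.529, 0.464, -0.471, 0.532]
contact_force: [0.7, 0.3, -1.6]
gripper_width: 0.0572
```

```bash
python3 go.py .4533 .0505 .034 7;python3 - <<'E'
from h import *
im=r.get_image('scene')
crop(im,310,180,130,110,6,'pics/scene11c.png')
E
python3 go.py .4533 .0505 .034 7;
```

```text
t 10.4 pos [0.4542 0.0511 0.0362] w 0.0572 F [ 0.7  0.3 -1.6] q [-0.   -0.1   2.23 -0.    1.   -0.13]
row [-0.6  0.2  0.2] [ 0.05  0.22 -0.1 ] rows>= 1
t 10.45 pos [0.4542 0.0511 0.0361] w 0.0573 F [-1.1 -0.6 -1. ] q [-0.   -0.1   2.23 -0.    1.   -0.13]
row [-0.6  0.2  0.2] [ 0.05  0.21 -0.09] rows>= 1
```

View pics/scene11c.png

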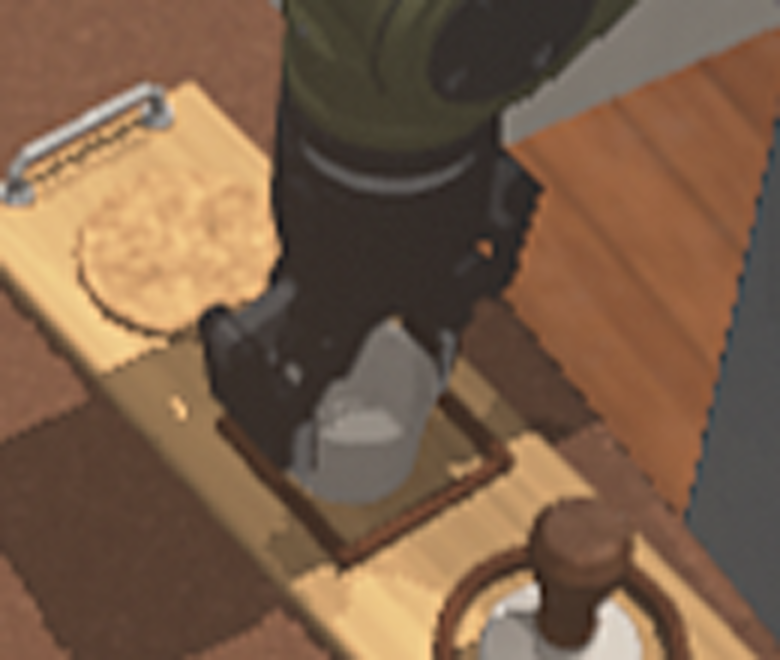

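arm_command --increments '[0, 0, 0, -0.2, 0, -0.15, 0.5, 0, 0, 0, -0.2, 0.1, -0.15, 0.5, 0, 0, 0, -0.2, 0.2, -0.15, 0.5, 0, 0, 0, -0.2, 0.25, -0.15, 0.5]'

```text
time: 10.85
ee_pos: [0.4525, 0.053, 0.0342]
orientation: [-0.529, 0.464, -0.471, 0.532]
contact_force: [-4.6, 1.4, 7.9]
gripper_width: 0.0575
```

arm_command --increments '[0, 0, 0, 0, -0.05, 0, 0.75, 0, 0, 0, 0, -0.05, 0, 0.9, 0, 0, 0, 0, -0.05, 0, 0.95, 0, 0, 0, 0, -0.05, 0, 0.95]'

```text
time: 11.25
ee_pos: [0.4525, 0.053, 0.0347]
orientation: [-0.529, 0.464, -0.471, 0.532]
contact_force: [-0.8, 0.1, -0.5]
gripper_width: 0.081
```

arm_command --increments '[0, 0, 0, 0, -3, 0, 1, 0, 0, 0, 0, -6, 0, 1, 0, 0, 0, 0, -10, 0, 1, 0, 0, 0, 0, -11, 3, 1, 0, 0, 0, 0, -11, 7, 1]'

```text
time: 11.75
ee_pos: [0.523, 0.0622, 0.1493]
orientation: [-0.527, 0.462, -0.473, 0.534]
contact_force: [1.2, -0.3, 0.0]
gripper_width: 0.0854
```

```bash
python3 go.py .6655 .030 .12 7
```

```text
t 11.75 pos [0.523  0.0622 0.1493] w 0.0854 F [ 1.2 -0.3  0. ] q [ 0.02 -0.09  2.01 -0.    1.21 -0.11]
row [-1.   0.2  0.3] [ 4.96  3.19 13.68] rows>= 3
```

arm_command --increments '[-1, 0.2, 0.3, 2.5, 1, 5, 1, -1, 0.2, 0.3, 5, 2, 10, 1, -1, 0.2, 0.3, 4.95, 3.2, 13.8, 1, -1, 0.2, 0.3, 4.95, 3.2, 13.8, 1, -1, 0.2, 0.3, 4.95, 3.2, 13.8, 1]'

```text
time: 12.25
ee_pos: [0.6667, 0.0301, 0.1176]
orientation: [0.53, -0.47, 0.467, -0.529]
contact_force: [-0.1, -0.5, -0.0]
gripper_width: 0.0852
```

```bash
python3 - <<'E'
from h import *
t=r.get_image('top');cv2.imwrite('pics/top12.png',t[...,::-1])
im=r.get_image('scene');cv2.imwrite('pics/scene12.png',im[...,::-1])
s=r.state(); print(s['ee_pos'],s['time'])
crop(im,230,210,130,110,6,'pics/scene12c.png')
crop(im,310,180,130,110,6,'pics/scene12d.png')
crop(t,225,240,170,100,4.5,'pics/top12c.png')
E
```

```text
[0.6660806  0.03040717 0.12004173] 12.35
```

View pics/scene12c.png

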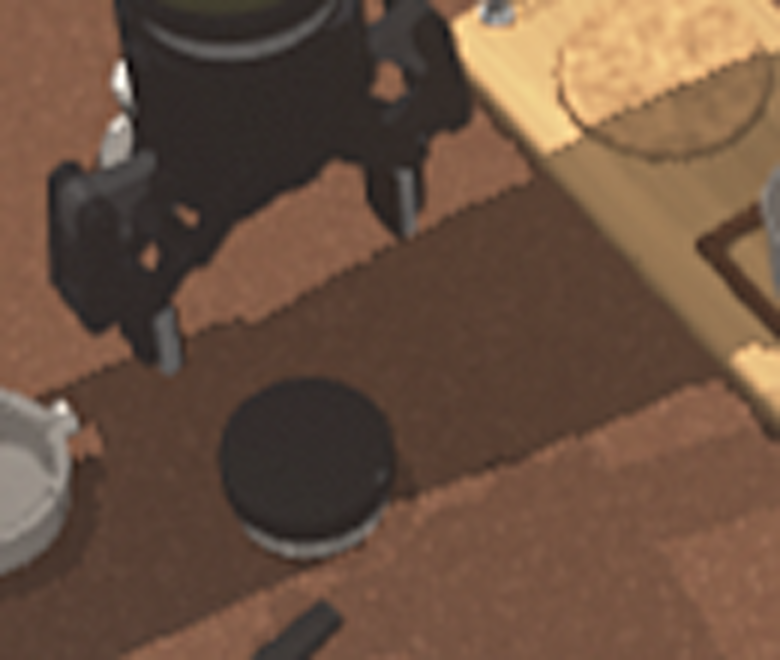

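View pics/scene12d.png

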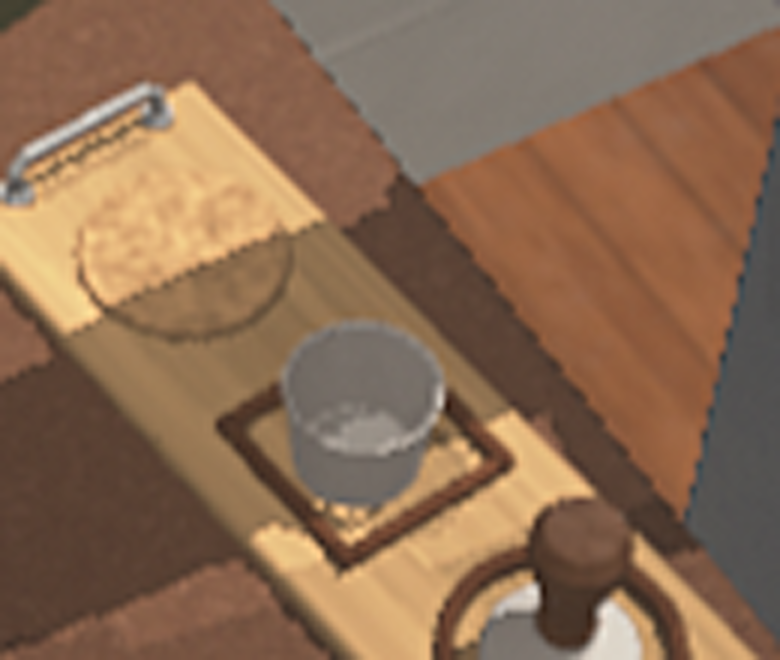

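View pics/top12c.png

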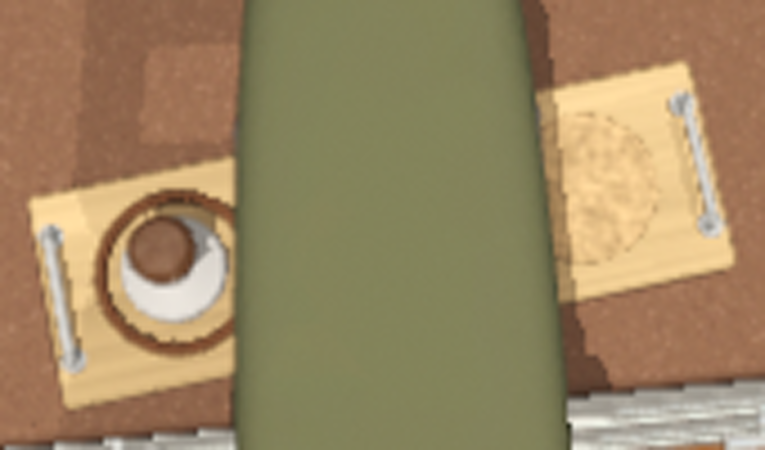

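```bash
python3 - <<'E'
from h import *
h=lambda p:(230+(p[0]+.5)/6-.5,210+(p[1]+.5)/6-.5)
d=lambda p:(310+(p[0]+.5)/6-.5,180+(p[1]+.5)/6-.5)
print('tips',atz('scene',h((286,306)),.119))
print('lev',atz('scene',h((308,457)),.028))
print('cup base',atz('scene',d((358,457)),.014),'rim',atz('scene',d((363,389)),.062))
E
python3 go.py .6675 .031 .03 7
```

```text
tips [0.66615256 0.03116869 0.119     ]
lev [0.66638706 0.03446128 0.028     ]
cup base [0.45282196 0.05141336 0.014     ] rim [0.45526958 0.05392595 0.062     ]
t 12.35 pos [0.6661 0.0304 0.12  ] w 0.0854 F [-0.5 -0.3  0.6] q [-0.04  0.25  1.7   0.    1.19 -0.16]
row [ 0.  0. -0.] [-0.04  9.    0.15] rows>= 2
```

arm_command --increments '[0, 0, 0, -0.2, 4, 0.1, 1, 0, 0, 0, -0.2, 8, 0.1, 1, 0, 0, 0, -0.2, 10, 0.1, 1, 0, 0, 0, -0.2, 10.8, 0.1, 1, 0, 0, 0, -0.2, 11.2, 0.1, 1]'

```text
time: 12.85
ee_pos: [0.6663, 0.0328, 0.009]
orientation: [-0.53, 0.468, -0.468, 0.53]
contact_force: [-0.1, -0.3, 1.2]
gripper_width: 0.0854
```

```bash
python3 - <<'E'
from h import *
im=r.get_image('scene')
crop(im,230,210,130,110,6,'pics/scene13c.png')
E
python3 go.py .667 .032 .007 7
```

```text
t 12.9 pos [0.6668 0.0327 0.0091] w 0.0857 F [ 0.5  0.  -0.8] q [-0.03  0.38  1.75  0.    1.01 -0.15]
row [-0.  0. -0.] [0.07 0.21 0.01] rows>= 1
```

View pics/scene13c.png

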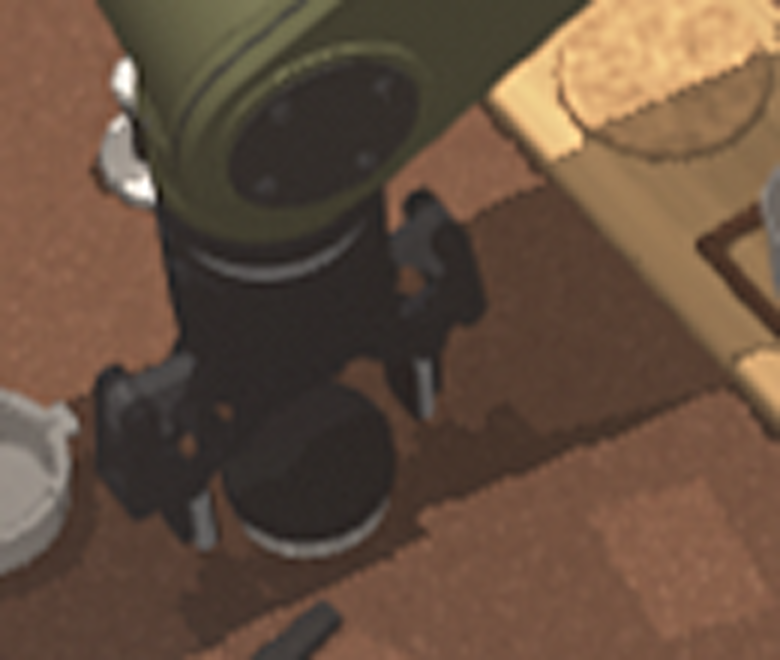

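arm_command --increments '[0, 0, 0, 0, 0.3, 0, 1, 0, 0, 0, 0, 0.3, 0, 0.6, 0, 0, 0, 0, 0.3, 0, 0.6, 0, 0, 0, 0, 0.3, 0, 0.6, 0, 0, 0, 0, 0.3, 0, 0.6]' --grip_force 45

```text
time: 13.4
ee_pos: [0.6675, 0.0327, 0.008]
orientation: [-0.529, 0.468, -0.469, 0.53]
contact_force: [-2.0, 0.5, 5.7]
gripper_width: 0.0621
```

arm_command --increments '[0, 0, 0, 0, 0, 0, 0.6, 0, 0, 0, 0, 0, 0, 0.6]'

```text
time: 13.6
ee_pos: [0.6676, 0.0326, 0.0081]
orientation: [-0.529, 0.468, -0.469, 0.53]
contact_force: [-0.2, 0.4, -0.2]
gripper_width: 0.0624
```

```bash
python3 - <<'E'
from h import *
im=r.get_image('scene')
crop(im,230,210,130,110,6,'pics/scene14c.png')
E
python3 go.py .4675 -.0635 .1 7
```

```text
t 13.65 pos [0.6677 0.0326 0.0081] w 0.0625 F [ 0.3 -0.2  0.3] q [-0.03  0.38  1.75  0.    1.01 -0.15]
row [-0.1  0.   0. ] [  7.1   -9.24 -21.02] rows>= 5
```

View pics/scene14c.png

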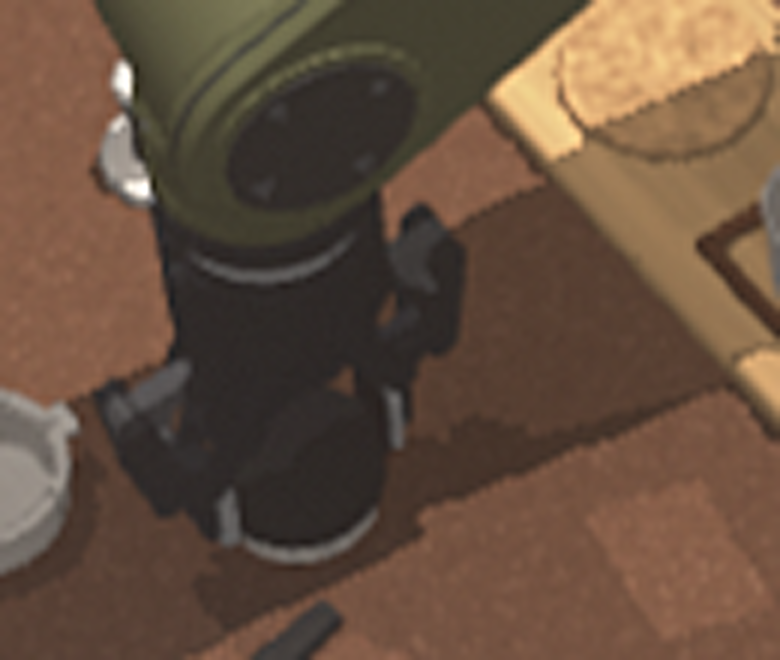

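arm_command --increments '[0, 0, 0, 0, -3, 0, 0.6, 0, 0, 0, 0, -7, 0, 0.6, 0, 0, 0, 1.5, -9.2, -4, 0.6, 0, 0, 0, 3, -9.2, -8.5, 0.6, 0, 0, 0, 4.5, -9.2, -13, 0.6]'

```text
time: 14.15
ee_pos: [0.543, -0.0284, 0.1004]
orientation: [-0.529, 0.467, -0.469, 0.531]
contact_force: [0.3, -2.0, -3.3]
gripper_width: 0.0623
```

```bash
python3 go.py .467 -.063 .085 7
```

```text
t 14.15 pos [ 0.543  -0.0284  0.1004] w 0.0623 F [ 0.3 -2.  -3.3] q [-0.15  0.01  2.    0.    1.13 -0.27]
row [-0.2  0.1  0. ] [ 2.49  1.51 -7.98] rows>= 2
```

arm_command --increments '[0, 0, 0, 1.5, 0, -4, 0.6, 0, 0, 0, 2.5, 1, -8, 0.6, 0, 0, 0, 2.5, 1.5, -8, 0.6, 0, 0, 0, 2.5, 1.5, -8, 0.6]'

```text
time: 14.55
ee_pos: [0.4648, -0.063, 0.0835]
orientation: [-0.529, 0.468, -0.469, 0.53]
contact_force: [-0.7, 0.3, -3.0]
gripper_width: 0.0623
```

```bash
python3 go.py .467 -.063 .035 7
```

```text
t 14.55 pos [ 0.4648 -0.063   0.0835] w 0.0623 F [-0.7  0.3 -3. ] q [-0.25 -0.14  2.18  0.    1.11 -0.37]
row [-0.1  0.  -0. ] [0.02 4.85 0.21] rows>= 1
```

arm_command --increments '[0, 0, 0, 0, 1.5, 0.2, 0.6, 0, 0, 0, 0, 3.5, 0.2, 0.6, 0, 0, 0, 0, 4.8, 0.2, 0.6, 0, 0, 0, 0, 4.9, 0.2, 0.6, 0, 0, 0, 0, 4.9, 0.2, 0.6]'

```text
time: 15.05
ee_pos: [0.4674, -0.0626, 0.0345]
orientation: [-0.529, 0.468, -0.469, 0.53]
contact_force: [0.1, -0.4, -3.5]
gripper_width: 0.062
```

```bash
python3 - <<'E'
from h import *
im=r.get_image('scene')
crop(im,280,150,130,110,6,'pics/scene15c.png')
E
python3 go.py .467 -.063 .028 7
```

```text
t 15.1 pos [ 0.4679 -0.0628  0.0351] w 0.062 F [-0.3  0.1 -3.7] q [-0.25 -0.06  2.2   0.    1.   -0.37]
row [-0.2  0.   0. ] [ 0.01  0.71 -0.09] rows>= 1
```

View pics/scene15c.png

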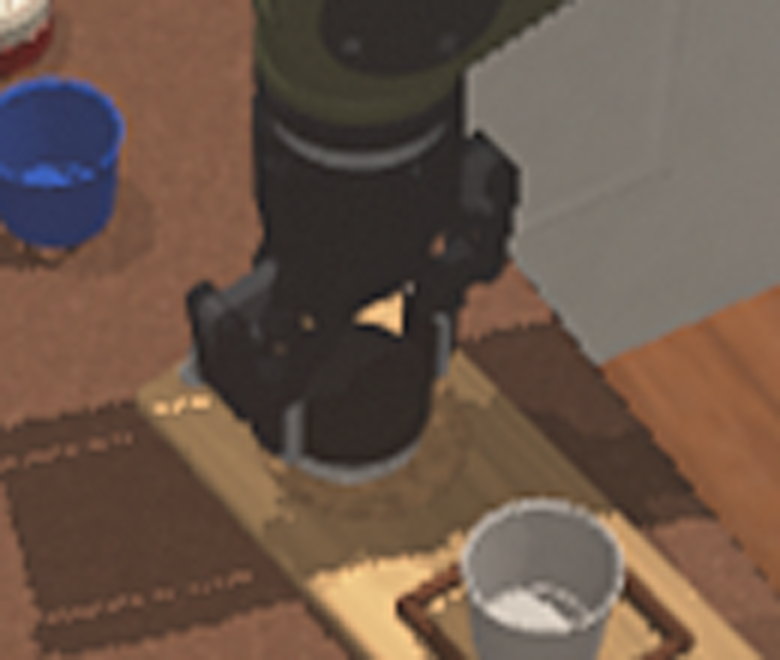

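```bash
python3 - <<'E'
from h import *
h=lambda p:(280+(p[0]+.5)/6-.5,150+(p[1]+.5)/6-.5)
im=cv2.imread('pics/scene15c.png')
m=atz('scene',(340.2,221.7),.02)
off=np.array([.0008,-.0005])  # tune
def d(c,rad,z,col):
    q=(proj('scene',circ(c,rad,z,60))-[280,150]+.5)*6-.5; cv2.polylines(im,[np.round(q).astype(int)],True,col,1,cv2.LINE_AA)
d(m,.042,.02,(0,255,0))
c=np.array([.4674,-.0627]); d(c,.029,.027,(255,255,0)); d(c,.032,.055,(255,0,255))
print(m,c); cv2.imwrite('pics/s15o.png',im)
E
```

```text
[ 0.46386279 -0.06222019  0.02      ] [ 0.4674 -0.0627]
```

View pics/s15o.png

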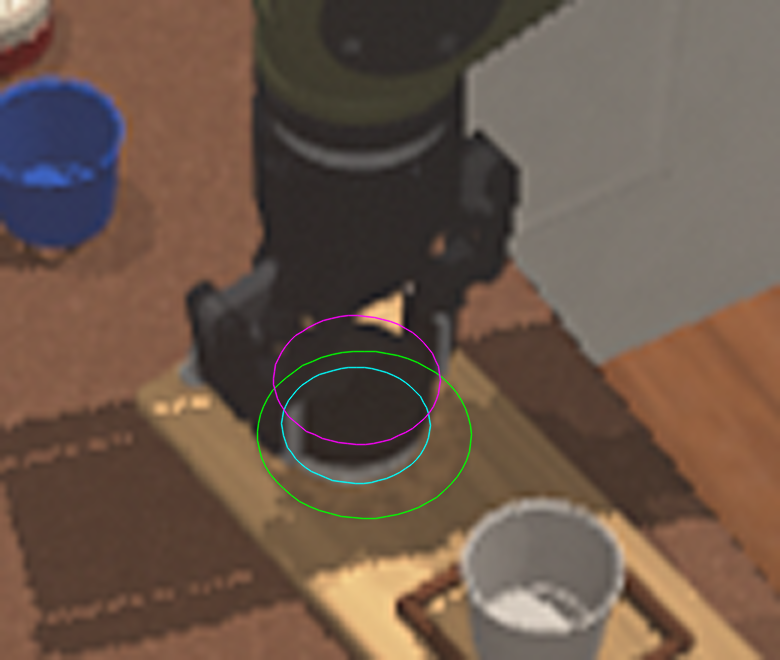

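arm_command --increments '[0, 0, 0, -0.25, 0, -0.2, 0.6, 0, 0, 0, -0.25, 0.3, -0.2, 0.6, 0, 0, 0, -0.25, 0.5, -0.2, 0.6, 0, 0, 0, -0.25, 0.6, -0.2, 0.6, 0, 0, 0, -0.25, 0.6, -0.2, 0.6]'

```text
time: 15.6
ee_pos: [0.4654, -0.0605, 0.029]
orientation: [-0.529, 0.468, -0.469, 0.53]
contact_force: [-0.3, -0.1, -4.1]
gripper_width: 0.0624
```

```bash
python3 go.py .4655 -.0605 .028 7; python3 - <<'E'
from h import *
im=r.get_image('scene')
crop(im,280,150,130,110,6,'pics/scene16c.png')
im=cv2.imread('pics/scene16c.png')
m=atz('scene',(340.2,221.7),.02)
q=(proj('scene',circ(m,.042,.02,60))-[280,150]+.5)*6-.5; cv2.polylines(im,[np.round(q).astype(int)],True,(0,255,0),1,cv2.LINE_AA)
q=(proj('scene',circ(m,.029,.021,60))-[280,150]+.5)*6-.5; cv2.polylines(im,[np.round(q).astype(int)],True,(255,255,0),1,cv2.LINE_AA)
cv2.imwrite('pics/s16o.png',im)
E
```

```text
t 15.6 pos [ 0.4654 -0.0605  0.029 ] w 0.0624 F [-0.3 -0.1 -4.1] q [-0.24 -0.05  2.2   0.    0.99 -0.37]
row [-0.1  0.  -0. ] [-0.    0.1   0.01] rows>= 1
```

View pics/s16o.png

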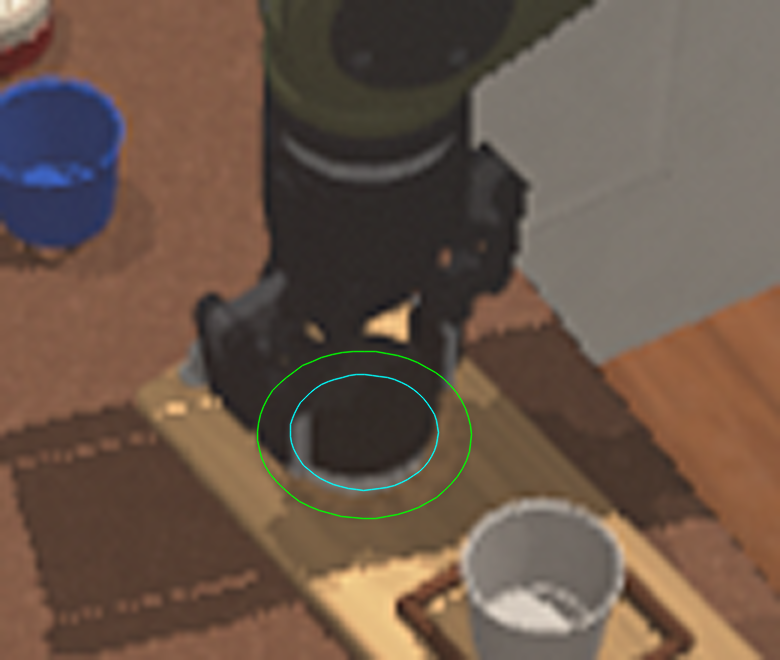

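Well centred over the mat. I'll lower it the last millimetre.

arm_command --increments '[0, 0, 0, 0, 0.1, 0, 0.6, 0, 0, 0, 0, 0.15, 0, 0.6, 0, 0, 0, 0, 0.2, 0, 0.6]'

```text
time: 15.95
ee_pos: [0.4657, -0.0607, 0.028]
orientation: [-0.529, 0.468, -0.469, 0.53]
contact_force: [-4.2, 1.3, 8.2]
gripper_width: 0.0622
```

arm_command --increments '[0, 0, 0, 0, -0.05, 0, 0.8, 0, 0, 0, 0, -0.05, 0, 0.95, 0, 0, 0, 0, -0.05, 0, 1, 0, 0, 0, 0, -0.05, 0, 1]'

```text
time: 16.35
ee_pos: [0.4659, -0.0607, 0.0286]
orientation: [-0.529, 0.468, -0.469, 0.53]
contact_force: [-0.7, 0.1, -0.4]
gripper_width: 0.0851
```

arm_command --increments '[0, 0, 0, 0, -3, 0, 1, 0, 0, 0, 0, -6, 0, 1, 0, 0, 0, 0, -10, 0, 1, 0, 0, 0, 0, -14, 0, 1, 0, 0, 0, 5, -15, 4, 1]'

```text
time: 16.85
ee_pos: [0.5026, -0.0941, 0.1843]
orientation: [-0.528, 0.463, -0.472, 0.533]
contact_force: [1.1, -0.3, 0.4]
gripper_width: 0.0854
```

```bash
python3 go.py .58 -.33 .25 7
```

```text
t 16.85 pos [ 0.5026 -0.0941  0.1843] w 0.0854 F [ 1.1 -0.3  0.4] q [-0.29 -0.16  2.01  0.    1.28 -0.42]
row [-0.8  0.2  0.2] [24.41 -6.41  4.81] rows>= 6
```

arm_command --increments '[0, 0, 0, 20, -6, 2, 1, 0, 0, 0, 20, -6, 2, 1, 0, 0, 0, 20, -6, 2, 1, 0, 0, 0, 20, -6, 2, 1, 0, 0, 0, 20, -6, 2, 1]'

```text
time: 17.35
ee_pos: [0.5477, -0.2945, 0.2476]
orientation: [-0.527, 0.462, -0.475, 0.532]
contact_force: [1.6, 0.3, 0.5]
gripper_width: 0.0854
```

arm_command --increments '[0, 0, 0, 0, 0, 0, 1, 0, 0, 0, 0, 0, 0, 1]'

```text
time: 17.55
ee_pos: [0.5475, -0.294, 0.247]
orientation: [-0.527, 0.463, -0.474, 0.532]
contact_force: [-0.0, 0.4, 0.4]
gripper_width: 0.0854
```

```bash
python3 - <<'E'
from h import *
t=r.get_image('top');cv2.imwrite('pics/top17.png',t[...,::-1])
im=r.get_image('scene');cv2.imwrite('pics/scene17.png',im[...,::-1])
crop(im,290,180,160,140,5,'pics/scene17c.png')
crop(t,225,240,170,100,4.5,'pics/top17c.png')
print(r.state()['time'],r.state()['ee_pos'])
E
```

```text
17.65 [ 0.54730187 -0.29290185  0.24659359]
```

View pics/top17c.png

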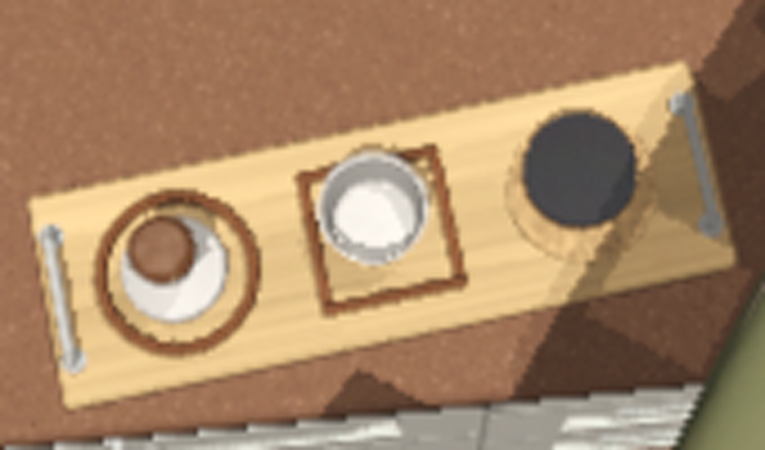

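View pics/scene17c.png

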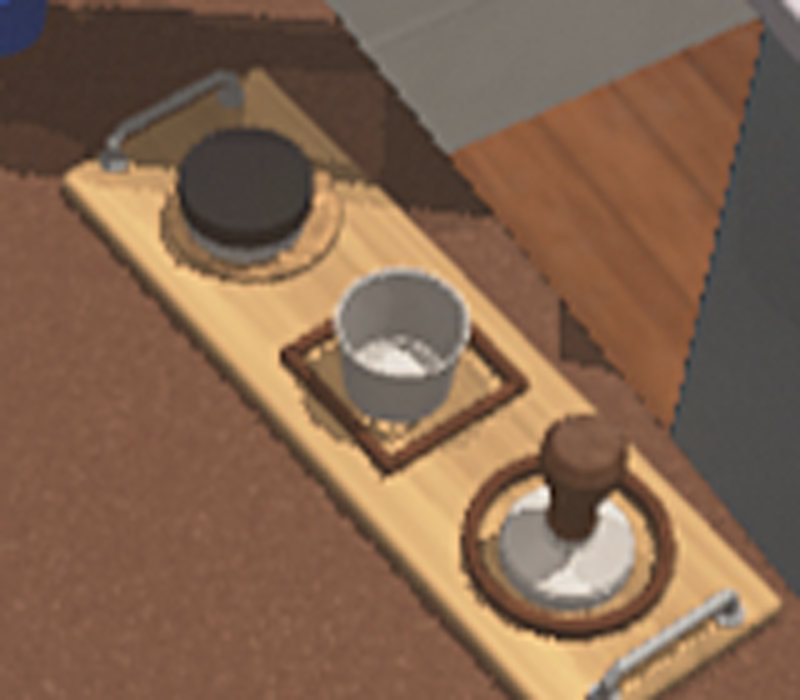

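View pics/scene17.png

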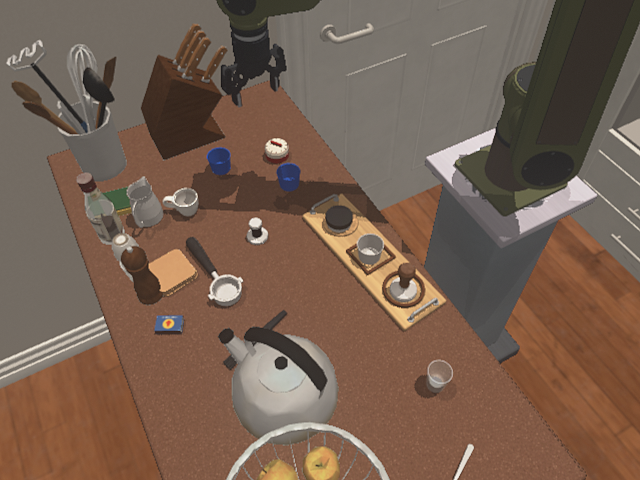

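```bash
python3 - <<'E'
from h import *
f=lambda p:(225+(p[0]+.5)/4.5-.5,240+(p[1]+.5)/4.5-.5)
g=lambda p:(290+(p[0]+.5)/5-.5,180+(p[1]+.5)/5-.5)
T=lambda p,z:atz('top',f(p),z)[:2]; S=lambda p,z:atz('scene',g(p),z)[:2]
mm=lambda v:(v*1000).round(1)
fr=T((381.5,228),.022); a=np.radians(7);y=np.array([-np.sin(a),np.cos(a)])
print('top: tamper',mm(T((174.5,270),.018)-fr-.115*y),'cup',mm(T((373,208),.062)-fr),'lev',mm(T((580,169),.048)-fr+.115*y))
frs=np.array([.4522,.0518])
print('scene: tamper',mm(S((567,546),.02)-frs-.115*y),'cup',mm(S((402,320),.062)-frs),'cupbase',mm(S((398,384),.014)-frs),'lev',mm(S((246,183),.048)-frs+.115*y))
b=np.array([T((373,208),.062)])
# refine frame in top via corner mean
print('frame',fr, np.mean([T(p,.022) for p in((297,173),(436,144),(467,281),(326,315))],0))
E
```

```text
top: tamper [1.7 1.8] cup [4.9 3.4] lev [4.5 3.2]
scene: tamper [-1.  -1.1] cup [2.1 0.1] cupbase [1.7 1.1] lev [3.8 3.6]
frame [0.44866471 0.04634251] [0.44877   0.0463276]
```

```bash
python3 - <<'E'
from h import *
def ov(n,x0,y0,w,h,k,items,out):
    im=cv2.imread(f'pics/{n}17.png')[y0:y0+h,x0:x0+w]; im=cv2.resize(im,None,fx=k,fy=k,interpolation=cv2.INTER_CUBIC)
    for c,rad,z,col in items:
        P=circ(c,rad,z,60) if rad>0 else np.array([[c[0]+sx*-rad*np.cos(a)-sy*-rad*np.sin(a),c[1]+sx*-rad*np.sin(a)+sy*-rad*np.cos(a),z] for sx,sy in((1,1),(1,-1),(-1,-1),(-1,1))])
        q=(proj(n,P)-[x0,y0]+.5)*k-.5; cv2.polylines(im,[np.round(q).astype(int)],True,col,1,cv2.LINE_AA)
    cv2.imwrite(out,im)
a=np.radians(7);y=np.array([-np.sin(a),np.cos(a)])
G,Y,M=(0,255,0),(0,255,255),(255,0,255)
for n,fr,cw,ks in(('top',np.array([.4487,.0463]),(285,245,95,75),8),('scene',np.array([.4522,.0518]),(315,195,90,75),8)):
    m=fr-.115*y
    ov(n,*cw,ks,[(m,.042,.02,G),(fr,-.041,.022,G),(fr,.023,.014,M),(fr,.030,.062,M),(m,.032,.048,M),(m,.029,.020,Y)],f'pics/o17{n}.png')
E
```

```text
(no output)
```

View pics/o17top.png

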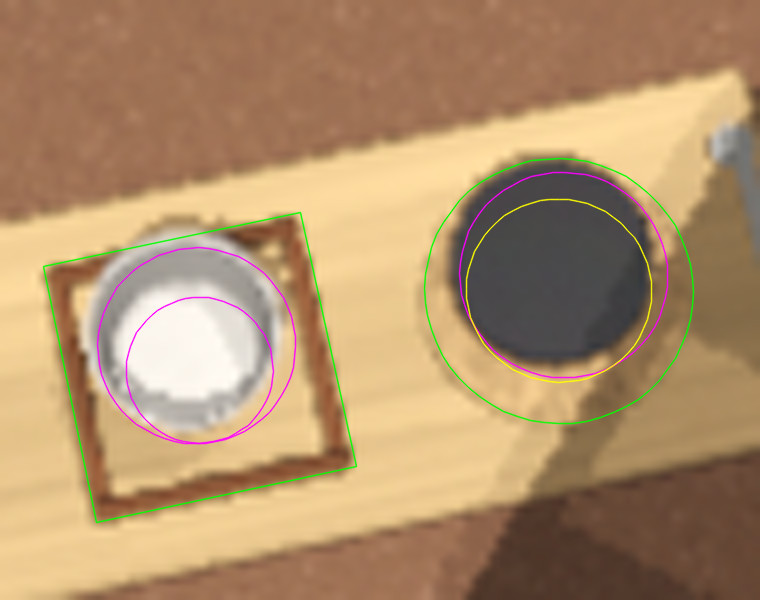

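View pics/o17scene.png

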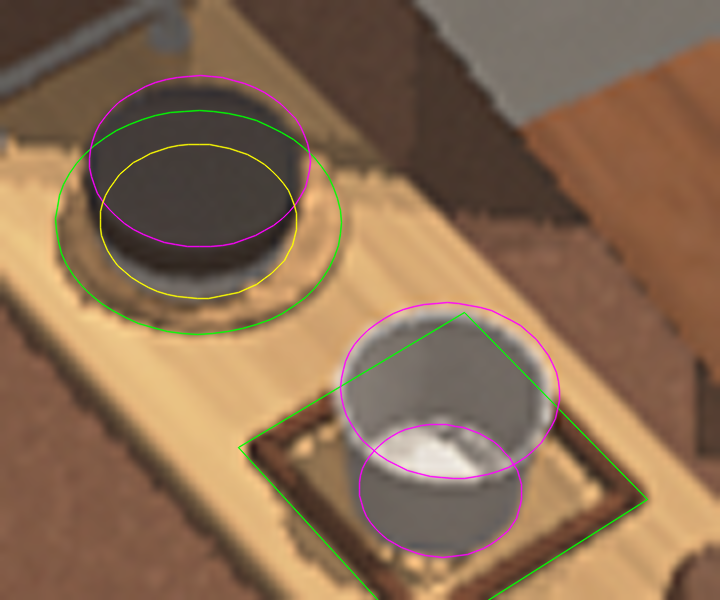

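The three pieces stand in their seats, but the views suggest the leveller and cup sit 3–5 mm off centre, mostly towards +y. There is plenty of time, so I'll re-grip and centre each one.

```bash
python3 go.py .4657 -.0607 .10 7
```

```text
t 17.65 pos [ 0.5473 -0.2929  0.2466] w 0.0855 F [0.1 0.3 0.8] q [-0.58  0.04  1.71  0.01  1.37 -0.7 ]
row [-0.9  0.1  0.4] [-24.14  14.42  -5.47] rows>= 6
```

arm_command --increments '[-0.9, 0.1, 0.4, -5, 2, -1.1, 1, -0.9, 0.1, 0.4, -9, 4, -2.1, 1, -0.9, 0.1, 0.4, -13.5, 6, -3.2, 1, -0.9, 0.1, 0.4, -18, 9, -4.3, 1, -0.9, 0.1, 0.4, -22, 12, -5.2, 1]'

```text
time: 18.15
ee_pos: [0.4716, -0.0855, 0.1288]
orientation: [-0.529, 0.468, -0.468, 0.53]
contact_force: [1.1, 0.2, 0.7]
gripper_width: 0.0851
```

arm_command --increments '[0, 0, 0, -2, 1, -0.3, 1, 0, 0, 0, -2, 1, -0.3, 1, 0, 0, 0, -2, 1, -0.3, 1]'

```text
time: 18.45
ee_pos: [0.4657, -0.0651, 0.1186]
orientation: [-0.53, 0.467, -0.468, 0.531]
contact_force: [0.1, -0.4, 1.0]
gripper_width: 0.0854
```

```bash
python3 go.py .4657 -.0607 .029 7
```

```text
t 18.45 pos [ 0.4657 -0.0651  0.1186] w 0.0854 F [ 0.1 -0.4  1. ] q [-0.25 -0.19  2.15  0.    1.18 -0.38]
row [-0.1  0.2 -0. ] [-0.43  8.96  0.04] rows>= 2
```

arm_command --increments '[0, 0, 0, -0.4, 2, 0, 1, 0, 0, 0, -0.4, 5, 0, 1, 0, 0, 0, -0.4, 7.5, 0, 1, 0, 0, 0, -0.4, 8.8, 0, 1, 0, 0, 0, -0.4, 8.9, 0, 1]'

```text
time: 18.95
ee_pos: [0.4648, -0.0614, 0.0286]
orientation: [0.53, -0.468, 0.467, -0.53]
contact_force: [-1.2, -0.5, -0.1]
gripper_width: 0.0855
```

```bash
python3 go.py .4657 -.0607 .0285 7; python3 - <<'E'
from h import *
im=r.get_image('scene'); crop(im,280,150,130,110,6,'pics/scene18c.png')
E
```

```text
t 18.95 pos [ 0.4648 -0.0614  0.0286] w 0.0855 F [-1.2 -0.5 -0.1] q [-0.25 -0.05  2.2   0.    0.99 -0.37]
row [ 0.1  0.2 -0.1] [-0.06  0.01  0.1 ] rows>= 1
```

View pics/scene18c.png

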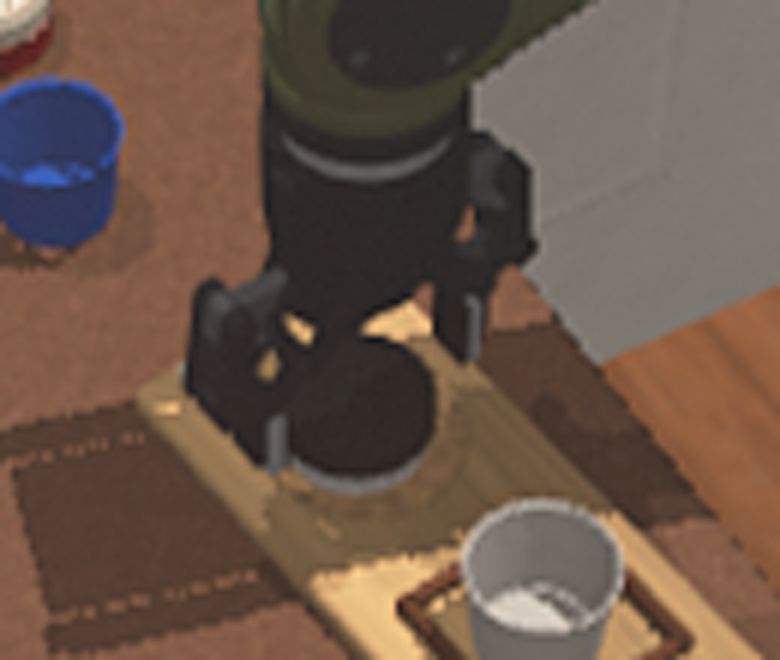

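arm_command --increments '[0, 0, 0, 0, 0, 0, 0.6, 0, 0, 0, 0, 0, 0, 0.6, 0, 0, 0, 0, 0, 0, 0.6, 0, 0, 0, 0, 0, 0, 0.6, 0, 0, 0, 0, 0, 0, 0.6]'

```text
time: 19.5
ee_pos: [0.4673, -0.0622, 0.0319]
orientation: [-0.53, 0.466, -0.469, 0.531]
contact_force: [-0.9, -0.8, 6.0]
gripper_width: 0.0619
```

```bash
python3 go.py .4650 -.064 .031 7; python3 - <<'E'
from h import *
im=r.get_image('scene'); crop(im,280,150,130,110,6,'pics/scene19c.png')
E
```

```text
t 19.5 pos [ 0.4673 -0.0622  0.0319] w 0.0619 F [-0.9 -0.8  6. ] q [-0.25 -0.06  2.2   0.    0.99 -0.37]
row [-0.2  0.2  0.1] [ 0.15  0.09 -0.25] rows>= 1
```

View pics/scene19c.png

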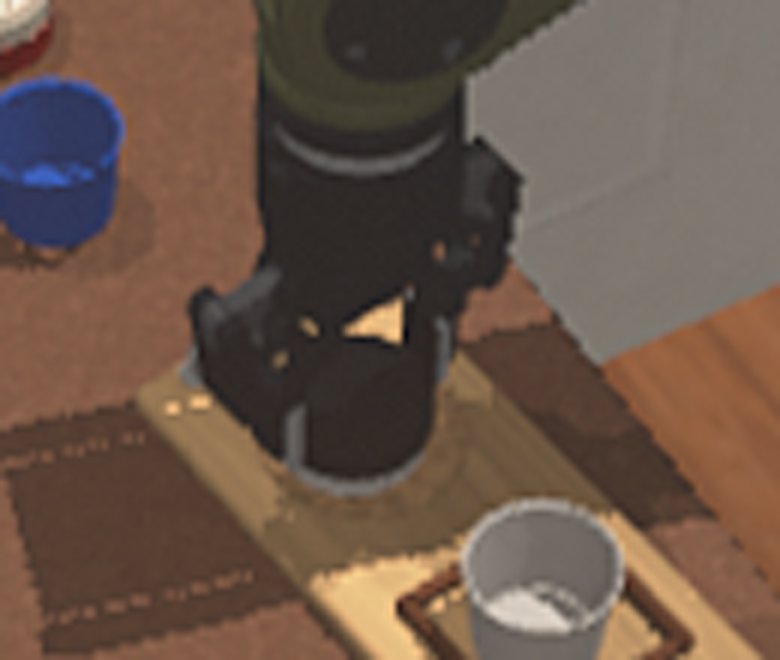

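arm_command --increments '[0, 0, 0, 0, -0.4, 0, 0.6, 0, 0, 0, 0.1, -0.4, -0.3, 0.6, 0, 0, 0, 0.1, -0.4, -0.3, 0.6, 0, 0, 0, 0.1, -0.1, -0.3, 0.6, 0, 0, 0, 0.1, 0, -0.3, 0.6]'

```text
time: 20.05
ee_pos: [0.464, -0.0635, 0.0319]
orientation: [-0.53, 0.467, -0.468, 0.531]
contact_force: [-4.6, 0.7, 9.0]
gripper_width: 0.0616
```

```bash
python3 go.py .4643 -.063 .031 7; python3 - <<'E'
from h import *
im=r.get_image('scene'); crop(im,280,150,130,110,6,'pics/scene20c.png')
E
```

```text
t 20.05 pos [ 0.464  -0.0635  0.0319] w 0.0616 F [-4.6  0.7  9. ] q [-0.25 -0.06  2.2   0.    1.   -0.38]
row [-0.1  0.2  0. ] [-0.04  0.09  0.03] rows>= 1
```

View pics/scene20c.png

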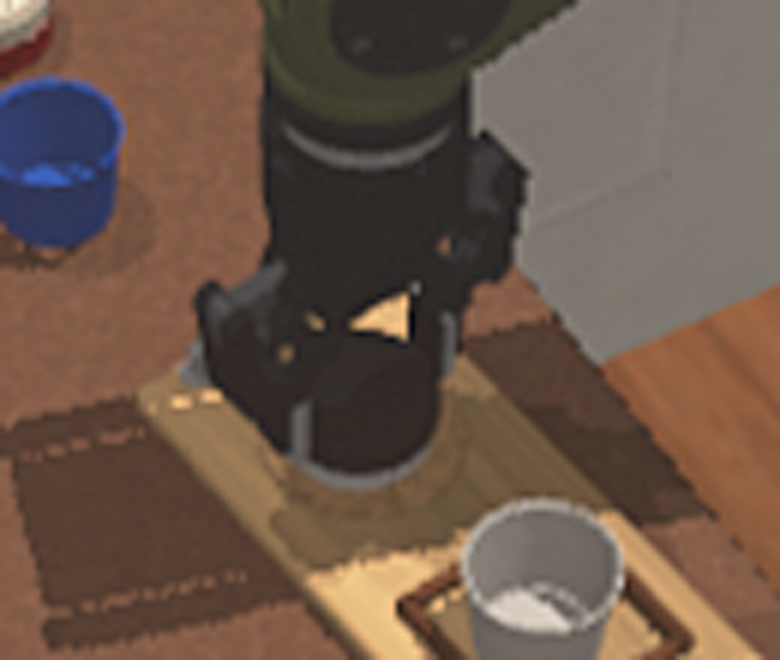

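arm_command --increments '[0, 0, 0, 0, -0.05, -0.05, 0.6, 0, 0, 0, 0, -0.05, -0.05, 0.8, 0, 0, 0, 0, -0.05, -0.05, 0.95, 0, 0, 0, 0, -0.05, -0.05, 1, 0, 0, 0, 0, -0.1, -0.05, 1]'

```text
time: 20.6
ee_pos: [0.4638, -0.0636, 0.0332]
orientation: [-0.53, 0.467, -0.469, 0.531]
contact_force: [0.0, 0.3, 0.1]
gripper_width: 0.0854
```

arm_command --increments '[0, 0, 0, 0, -2, 0, 1, 0, 0, 0, 0, -5, 0, 1, 0, 0, 0, 0, -9, 0, 1, 0, 0, 0, -3, -11, 0, 1, 0, 0, 0, -7, -11, -1, 1]'

```text
time: 21.1
ee_pos: [0.4484, 0.0042, 0.1482]
orientation: [-0.527, 0.465, -0.472, 0.532]
contact_force: [1.1, 1.5, 0.4]
gripper_width: 0.0855
```

```bash
python3 go.py .4535 .0525 .10 7
```

```text
t 21.1 pos [0.4484 0.0042 0.1482] w 0.0855 F [1.1 1.5 0.4] q [-0.11 -0.28  2.18 -0.    1.24 -0.23]
row [-0.7  0.   0.2] [-4.75  4.82  1.04] rows>= 2
```

arm_command --increments '[-0.7, 0, 0.2, -3, 2, 0.7, 1, -0.7, 0, 0.2, -4.8, 4, 1, 1, -0.7, 0, 0.2, -4.8, 4.8, 1, 1, -0.7, 0, 0.2, -4.8, 4.8, 1, 1]'

```text
time: 21.5
ee_pos: [0.4519, 0.053, 0.0988]
orientation: [0.531, -0.469, 0.467, -0.529]
contact_force: [-0.3, 0.6, -0.7]
gripper_width: 0.0854
```

```bash
python3 go.py .4535 .0525 .038 7; python3 - <<'E'
from h import *
im=r.get_image('scene'); crop(im,310,170,130,110,6,'pics/scene21c.png')
E
```

```text
t 21.5 pos [0.4519 0.053  0.0988] w 0.0854 F [-0.3  0.6 -0.7] q [-0.   -0.2   2.19 -0.    1.15 -0.12]
row [ 0.2  0.1 -0. ] [0.07 6.08 0.18] rows>= 2
```

View pics/scene21c.png

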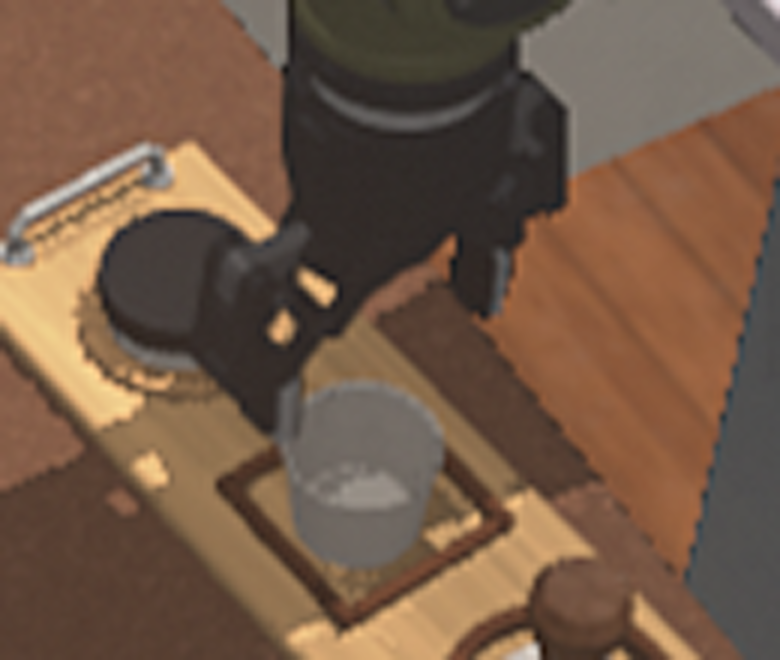

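```bash
python3 - <<'E'
from h import *
h=lambda p:(310+(p[0]+.5)/6-.5,170+(p[1]+.5)/6-.5)
print('tips',atz('scene',h((392,372)),.0988),atz('scene',h((290,432)),.0988),atz('scene',h((495,312)),.0988),'rim',atz('scene',h((363,448)),.062),'base',atz('scene',h((358,517)),.014))
E
```

```text
tips [0.44417746 0.05180584 0.0988    ] [0.48986137 0.05705859 0.0988    ] [0.39698217 0.04659251 0.0988    ] rim [0.45503197 0.05353828 0.062     ] base [0.45282196 0.05141336 0.014     ]
```

arm_command --increments '[0, 0, 0, 0, 2, 0.4, 1, 0, 0, 0, 0, 4, 0.4, 1, 0, 0, 0, 0, 5.8, 0.4, 1, 0, 0, 0, 0, 6.1, 0.4, 1, 0, 0, 0, 0, 6.1, 0.4, 1]' --grip_force 30

```text
time: 22.05
ee_pos: [0.4568, 0.0523, 0.0392]
orientation: [0.53, -0.469, 0.468, -0.529]
contact_force: [-0.0, 1.1, 0.6]
gripper_width: 0.0853
```

```bash
python3 go.py .4535 .0525 .038 7; python3 - <<'E'
from h import *
im=r.get_image('scene'); crop(im,310,170,130,110,6,'pics/scene22c.png')
E
```

```text
t 22.05 pos [0.4568 0.0523 0.0392] w 0.0853 F [-0.   1.1  0.6] q [-0.   -0.09  2.22 -0.    1.02 -0.12]
row [ 0.1 -0.1 -0. ] [-0.06  0.12 -0.33] rows>= 1
```

View pics/scene22c.png

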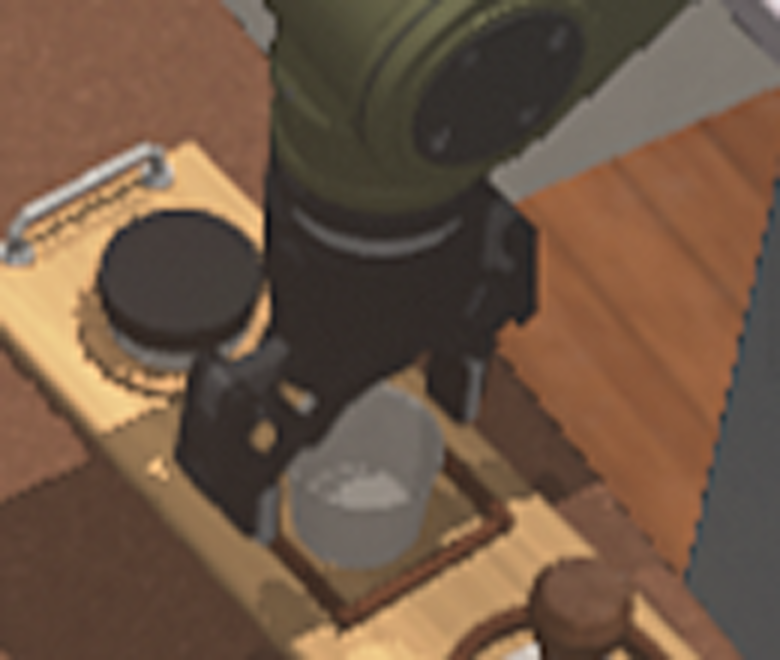

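arm_command --increments '[0, 0, 0, 0, 0.2, 0, 0.5, 0, 0, 0, 0, 0.2, 0, 0.5, 0, 0, 0, 0, 0.2, 0, 0.5, 0, 0, 0, 0, 0.2, 0, 0.5, 0, 0, 0, 0, 0.2, 0, 0.5]'

```text
time: 22.6
ee_pos: [0.4578, 0.0524, 0.0392]
orientation: [-0.529, 0.468, -0.469, 0.53]
contact_force: [-4.0, -0.3, 6.2]
gripper_width: 0.0572
```

```bash
python3 go.py .4535 .0505 .038 7; python3 - <<'E'
from h import *
im=r.get_image('scene'); crop(im,310,170,130,110,6,'pics/scene23c.png')
E
```

```text
t 22.6 pos [0.4578 0.0524 0.0392] w 0.0572 F [-4.  -0.3  6.2] q [-0.   -0.09  2.22 -0.    1.02 -0.12]
row [-0. -0.  0.] [ 0.14  0.12 -0.45] rows>= 1
```

View pics/scene23c.png

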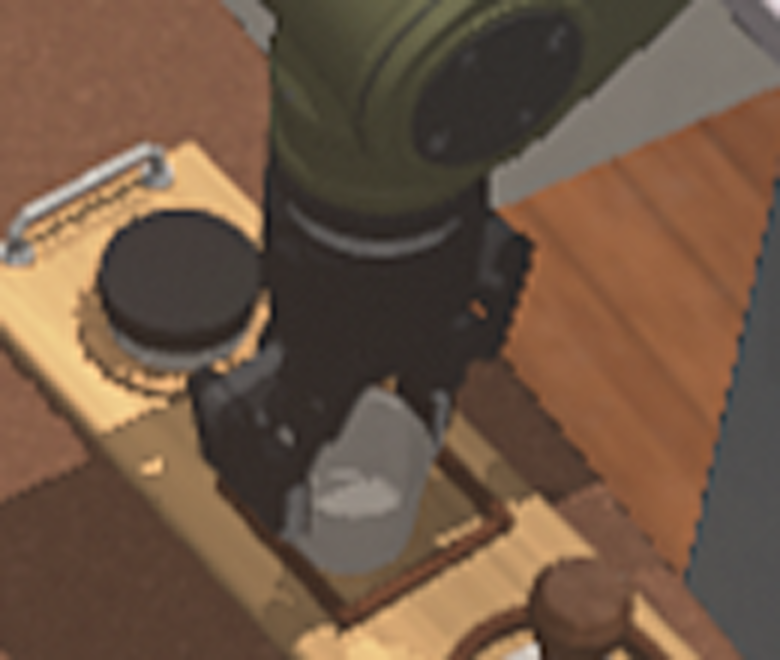

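```bash
python3 - <<'E'
from h import *
p=proj('scene',[[.453,.052,.014],[.463,.052,.014],[.453,.062,.014]])*6; print((p[1]-p[0])/10,(p[2]-p[0])/10,'px per mm x,y')
p=proj('top',[[.453,.052,.014],[.463,.052,.014],[.453,.062,.014]])*8; print((p[1]-p[0])/10,(p[2]-p[0])/10)
h=lambda p:(310+(p[0]+.5)/6-.5,170+(p[1]+.5)/6-.5)
print(atz('scene',h((348,522)),.014))
E
```

```text
[-2.26713329  1.05525463] [1.38967404 1.90074595] px per mm x,y
[-0.26961056 -3.14774929] [-3.18486105  0.2861137 ]
[0.45732251 0.05155001 0.014     ]
```

arm_command --increments '[0, 0, 0, 0, -0.5, 0, 0.5, 0, 0, 0, 0, -0.5, -0.4, 0.5, 0, 0, 0, 0, -0.5, -0.7, 0.5, 0, 0, 0, 0, -0.2, -0.7, 0.5, 0, 0, 0, 0, 0, -0.7, 0.5]'

```text
time: 23.15
ee_pos: [0.4504, 0.0515, 0.0391]
orientation: [0.53, -0.469, 0.469, -0.529]
contact_force: [-5.8, -0.2, 16.0]
gripper_width: 0.0573
```

```bash
python3 go.py .4507 .0515 .039 7; python3 - <<'E'
from h import *
im=r.get_image('scene'); crop(im,310,170,130,110,6,'pics/scene24c.png')
E
```

```text
t 23.15 pos [0.4504 0.0515 0.0391] w 0.0573 F [-5.8 -0.2 16. ] q [-0.   -0.11  2.23 -0.    1.02 -0.13]
row [ 0. -0.  0.] [0.01 0.01 0.03] rows>= 1
```

View pics/scene24c.png

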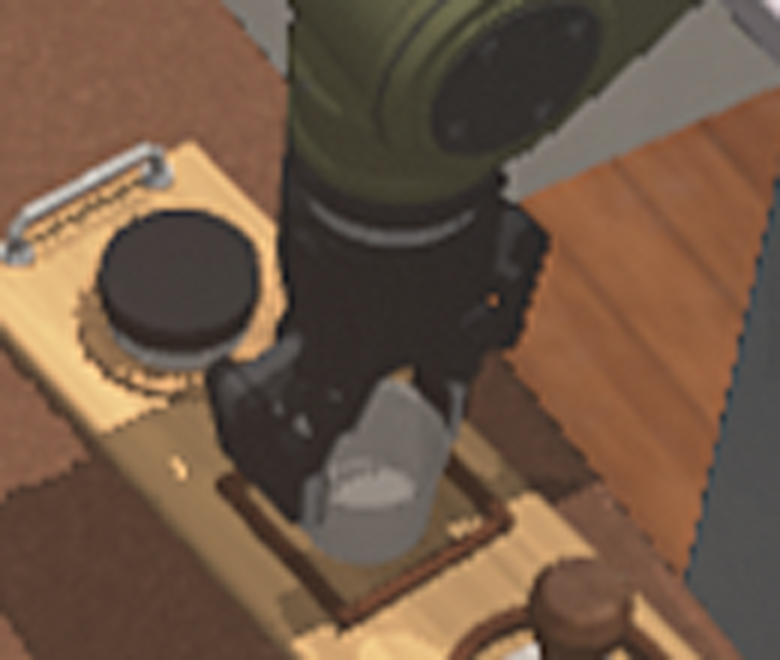

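arm_command --increments '[0, 0, 0, 0, -0.1, 0, 0.5, 0, 0, 0, 0, -0.1, 0, 0.75, 0, 0, 0, 0, -0.1, 0, 0.95, 0, 0, 0, 0, -0.1, 0, 1, 0, 0, 0, 0, -0.1, 0, 1]'

```text
time: 23.7
ee_pos: [0.4506, 0.0515, 0.0403]
orientation: [0.53, -0.469, 0.469, -0.529]
contact_force: [0.4, -0.3, 0.2]
gripper_width: 0.0853
```

arm_command --increments '[0, 0, 0, 0, -2, 0, 1, 0, 0, 0, 0, -5, 0, 1, 0, 0, 0, 0, -9, 0, 1, 0, 0, 0, 0, -14, 0, 1, 0, 0, 0, 4, -16, 2, 1]'

```text
time: 24.2
ee_pos: [0.4768, 0.0164, 0.2061]
orientation: [-0.529, 0.465, -0.469, 0.533]
contact_force: [0.8, 0.1, 0.6]
gripper_width: 0.0853
```

arm_command --increments '[0, 0, 0, 30, -4, 8, 1, 0, 0, 0, 30, -4, 8, 1, 0, 0, 0, 30, -4, 8, 1, 0, 0, 0, 30, -4, 8, 1, 0, 0, 0, 30, -4, 8, 1]'

```text
time: 24.7
ee_pos: [0.5706, -0.2161, 0.2379]
orientation: [-0.529, 0.465, -0.469, 0.533]
contact_force: [1.1, 1.0, -0.1]
gripper_width: 0.0851
```

arm_command --increments '[0, 0, 0, 6, 0, 0, 1, 0, 0, 0, 6, 0, 0, 1, 0, 0, 0, 6, 0, 0, 1]'

```text
time: 25.0
ee_pos: [0.578, -0.2772, 0.2371]
orientation: [-0.528, 0.466, -0.47, 0.532]
contact_force: [0.5, 0.0, 0.8]
gripper_width: 0.0856
```

```bash
python3 - <<'E'
from h import *
t=r.get_image('top');cv2.imwrite('pics/top25.png',t[...,::-1])
im=r.get_image('scene');cv2.imwrite('pics/scene25.png',im[...,::-1])
crop(im,290,180,160,140,5,'pics/scene25c.png')
crop(t,225,240,170,100,4.5,'pics/top25c.png')
s=r.state();print(s['time'],s['ee_pos'])
E
```

```text
25.1 [ 0.57794944 -0.27462834  0.23736522]
```

View pics/top25c.png

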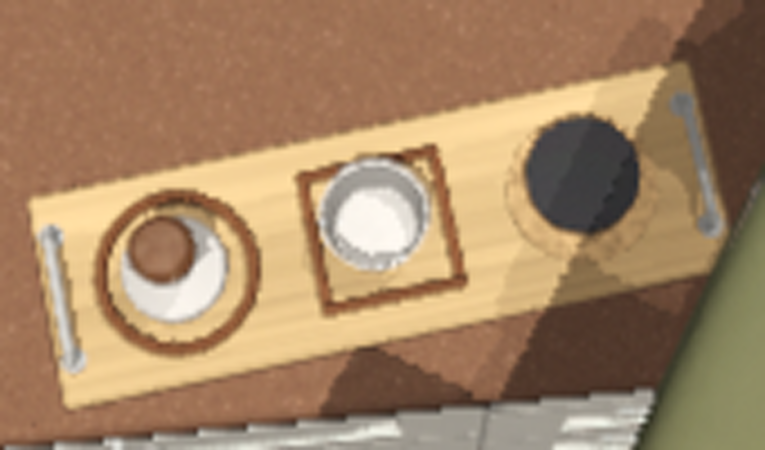

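View pics/scene25c.png

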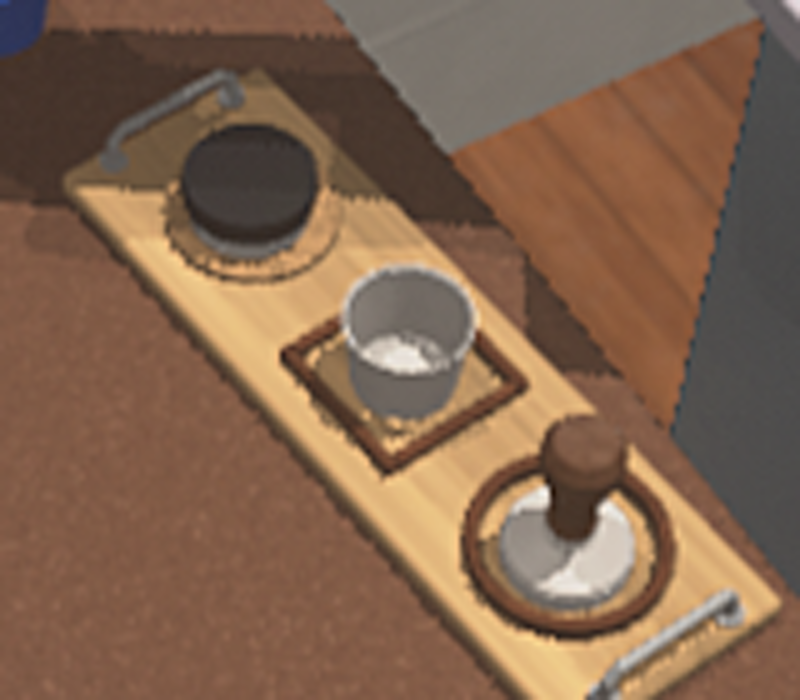

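View pics/top25.png

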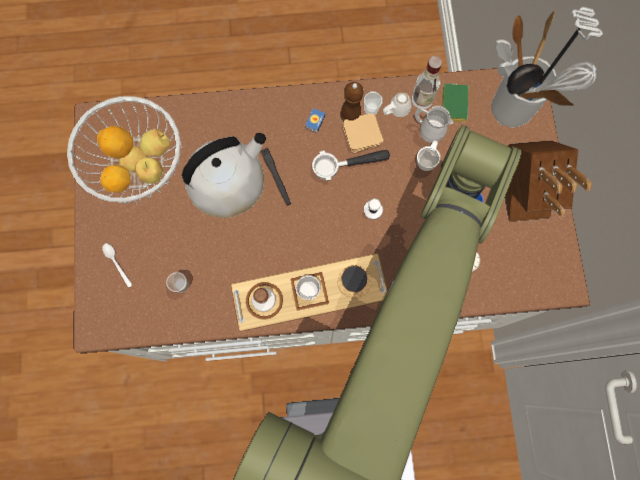

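```bash
python3 - <<'E'
from h import *
f=lambda p:(225+(p[0]+.5)/4.5-.5,240+(p[1]+.5)/4.5-.5)
g=lambda p:(290+(p[0]+.5)/5-.5,180+(p[1]+.5)/5-.5)
T=lambda p,z:atz('top',f(p),z)[:2]; S=lambda p,z:atz('scene',g(p),z)[:2]
mm=lambda v:(v*1000).round(1)
fr=T((381.5,228),.022); a=np.radians(7);y=np.array([-np.sin(a),np.cos(a)])
frs=np.array([.4522,.0518])
print('top cup',mm(T((374.5,213),.062)-fr),'lev',mm(T((582,174),.048)-fr+.115*y))
print('scene cup',mm(S((409,317),.062)-frs),'base',mm(S((406,379),.014)-frs),'lev',mm(S((250,180),.048)-frs+.115*y))
E
```

```text
top cup [2.1 2.8] lev [1.6 2.4]
scene cup [-1.5  0.2] base [-3.   0.5] lev [1.3 3. ]
```

```bash
python3 -c "
from plant import r
print(r.job_done())
print(r.state()['time'])"
```

```text
the job is handed in; nothing more can be done
None
the job is handed in; nothing more can be done
```

I packed all three tools and handed the job in at about 25 s, well under the 83 s limit. In order, the wooden-handled tamper went into the collar, the steel dosing cup into the frame and the leveller onto the mat. Each was lowered until the wrist force showed it was standing before I let go. The highest force I read was about 16 N.

After the first placing, the leveller and cup looked 3–5 mm off centre. I re-gripped the leveller first and then the cup, and set each down again closer to the middle.

**Last checks:**
- **Pose:** both camera views show all three upright and flat in their places, with the gripper clear of everything.
- **Centring:** I measure each within about 3 mm of its middle. The two cameras differ by 2–5 mm, so that is as precise as they allow.
- **Cup:** it is the least certain. The top view puts it about 2 mm towards +x and 3 mm towards +y, while the scene view puts it 1.5–3 mm towards −x.
- **Things that stay:** the small tamper and shot glass look unmoved in the final top view. In that view the arm covers part of the timer and the area round the blue cups. An earlier scene view shows the timer and both blue cups in place, and I touched nothing near them after it.

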